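# Open the hot glue pot with the lid lifter

## Task

The glue pot on the packing bench is hot and I want to refill it: take the lid lifter from its stand, hook it under the middle of the lid's loop handle, and lift the lid off, keeping it level. Set the lid down gently, flat inside the steel drip tray, unhook it, and put the lifter back in its stand with its wooden handle resting in both notches. Do not touch the pot or the lid with the gripper or arm, and leave everything else on the bench where it is.

Things in the scene. Friction and masses are not known exactly. Their poses are not given: they have to be found in the camera images.
- pot: Glue pot, fixed to the bench: round grey sheet-metal pot, 195 mm across, 105 mm high, mouth 148 mm across. A control box (dial, switch) 110 mm wide and 76 mm high reaches 134 mm from the axis on the pot's -x side; carrying handles at its +y and -y sides, 116 mm from the axis, 70 mm high. Origin: centre of its underside on the bench; z up.
- pot_rim (a point): Centre of the pot's mouth at rim height, 105 mm above the bench.
- lid: The hot lid (0.4 to 0.65 kg), loose on the pot: aluminium plate 176 mm across, 6 mm thick; below it a locating plug 132 mm across, 10 mm deep, sits loosely in the pot's mouth (8 mm play all round). Origin: centre of the plug's underside, 95 mm above the bench on the closed pot; plate underside 10 mm, plate top 16 mm above the origin. z up; y along the loop handle.
- lid_bar (a point): Middle of the top bar of the lid's loop handle, on the rod's centre line, 68 mm above the lid's origin. Fixed loop of 10 mm round rod, the same both ways round: the bar runs along y, straight over 60 mm, on two legs 80 mm apart between centres; 47 mm free height between plate and bar. The lid's centre of mass lies about 54 mm straight below.
- lifter: Lid lifter (0.28 kg), a loose tool hanging upright in its stand: square-sided wooden T handle 150 mm long, 22 x 22 mm; 10 mm steel shank from its middle, straight down to 60 mm below the handle's centre, then cranked 18 mm to -x, ending in a hook. Origin: centre of the handle; y along the handle, z up, x the way the hook's open tip points.
- lifter_hook (a point): Centre of a 10 mm bar seated in the hook, 119 mm straight below the lifter's origin. Hook of 16 mm wide strip, pushed under a bar along +x, then raised; the bar settles in its V bottom. Tip at x 14 to 19 mm, its top edge 106.5 mm below the origin; back strip at x -14 to -19 mm (shank behind it to -24 mm), up to 78 mm below; lowest point 129 mm below the origin.
- stand: The lifter's stand, fixed to the bench: grey base plate 90 x 130 mm and two uprights 8 mm thick, 60 mm wide, at y -55 and +55 mm (102 mm clear between them; open to front and back). Each has an open-topped notch: floor 139 mm above the bench, about 30 mm wide, widening upward to about 46 mm; uprights end at 162 mm. Origin: centre of its underside.
- stand_seat (a point): Centre of the lifter's handle when it rests in both notches: 150 mm above the bench, midway between the uprights; y along the handle.
- tray: Drip tray, fixed to the bench: square open steel tray, 240 x 240 mm outside, 232 x 232 mm inside, rim 20 mm high, floor 4 mm thick. Origin: centre of its underside.
- tray_in (a point): Centre of the drip tray's inner floor, 4 mm above the bench. The lid fits inside the rim with 28 mm to spare all round when centred; it then stands on its plug, its origin at this height.
- carton: Bystander: open cardboard box of glue blocks, 120 x 170 x 65 mm, on the far side of the bench. Origin: centre of its underside.
- dispenser: Bystander: grey desk tape dispenser with a roll, 150 x 65 mm, 108 mm high, on the far side of the bench. Origin: centre of its underside.
- tape_roll: Bystander: spare roll of brown tape lying flat, 100 mm across, 48 mm high. Origin: centre of its underside.

How it is judged:
On the way, in this order (a step that is already met when the one before it is completed fails the run):
1. the lifter is lifted out of its stand while the lid is still on the pot (z of lifter in the frame of stand_seat above 0.03 m and contact force between lid and pot above 0.5 N), for 0.1 s.
2. the lid hangs level on the lifter, clear above the pot (z of lid in the frame of pot_rim above 0.005 m and contact force between lid and lifter above 2 N and contact force between lid and pot below 0.05 N and angle between lid's own z axis and vertical below 0.15 rad), for 0.2 s.
3. the lid stands flat in the drip tray, free of the lifter (x of lid in the frame of tray_in between -0.035 and 0.035 m and y of lid in the frame of tray_in between -0.035 and 0.035 m and z of lid in the frame of tray_in below 0.004 m and angle between lid's own z axis and vertical below 0.05 rad and contact force between lid and lifter below 0.05 N), for 0.2 s.
At the end, for the whole second after the job is handed in: Lid at rest flat in the drip tray, free of the lifter: centre within 35 mm of the tray's along each side, within 4 mm of its floor, tilt under 0.05 rad. Lifter at rest in its stand, either way round: within 10 mm across, 25 mm along, 4 mm in height, 0.15 rad of tilt and twist (all of step 3 and linear speed of each of lid, lifter below 0.02 m/s and x of lifter in the frame of stand_seat between -0.01 and 0.01 m and y of lifter in the frame of stand_seat between -0.025 and 0.025 m and z of lifter in the frame of stand_seat between -0.004 and 0.004 m and angle between the y axis of lifter and the y axis of stand, either way round below 0.15 rad and angle between lifter's own z axis and vertical below 0.15 rad); the robot touches nothing.
It fails at once if the gripper or arm touches the hot lid or the pot (contact force between any of the fingers, the arm and lid above 0.5 N or contact force between any of the fingers, the arm and pot above 0.5 N).
It fails at once if the lid tips more than 0.2 rad (11 degrees) from level (angle between lid's own z axis and vertical above 0.2 rad).
It fails at once if the lid is dropped (faster than 0.3 m/s within 50 mm of the tray's floor) or pressed into the tray with more than 30 N (contact force between lid and tray above 30 N or (z of lid in the frame of tray_in below 0.05 m and linear speed of lid above 0.3 m/s)).
It fails at once if a bystander is moved more than 25 mm (distance of any of carton, dispenser, tape_roll from where it was at the start of the episode above 0.025 m).
It also fails if it takes over 70 s, if anything falls off the work surface, if the arm or the gripper's body presses on something with over 40 N, if the wrist force passes 120 N, or if a joint passes its speed limit or range.

## Robot

A 6-joint arm with a two-finger parallel gripper is mounted at the origin on the work surface. World frame = base frame: x ahead of the robot, y to its left, z up, the work surface at z = 0. Lengths are in m, angles in rad, forces in N, time in s.
With the tool pointing down it reaches from about 0.225 to 0.875 m from the base axis. Payload 3.4 kg.
Tool frame: the origin (TCP) lies at the very end of the fingers, on their centre line; the grasp point (between the pads) lies behind it (manip.tcp_to_grasp is the z of the grasp point in the tool frame, in m); z points along the fingers, y is the direction in which the jaws open and shut (so a half turn about z gives the same grasp; the last joint's range is limited). The gripper opens to 85 mm and grips with 20 to 120 N. Pads are 22 mm wide; open, the fingers measure 114 mm over their backs; the gripper's body (76 mm by 85 mm) begins 54 mm behind the grasp point. The pads swing forward as they close: fully open they stand 13 mm farther back than shut.
Start: joints at [0.981, 0.276, 1.505, -0, 1.361, -0.121], TCP at [0.26, 0.513, 0.204] pointing down, gripper open.
Joint ranges: [-2.89, 2.89], [-0.75, 2.08], [0.22, 2.7], [-1.18, 4.32], [0.11, 2.71], [-2.7, 2.7]. Speed limits (rad/s): [2.57, 2.57, 3.14, 3.14, 3.14, 3.14].

## Interface

Orientations are given as a unit quaternion [w, x, y, z].
In Python, from rig import manip, eyes gives the robot as it stands.
- The arm moves only by the tool servo_tool, never from a script. Its argument "increments" is a list of rows, each an object with "slide": the shift along the tool's x, y, z in m, a list of three; "spin": the turn about the tool's z in degrees. A call has 1 to 8 rows; each row shifts and turns the commanded pose from where the row before left it, along the tool's axes as they then stand; what a row does not reach is not made up. A row lasts 1/10 s, in which the tool goes at most 50 mm and 8.59 degrees, less where a joint would pass 70% of its speed; a pose out of reach is approached as far as the arm can. A call is refused whole if a number of a shift passes 0.05 or a number of a turn 8.59, either way. A call with a gripper value outside its range is refused whole. "hand" is the opening, from 0 (shut) to 1 (fully open), set as the call begins (left out, the last holds). The fingers move at their own pace and stop on an object; "newtons" is the grip in N (left out, the last holds). Time passes only in rows, so rows that do not move let the fingers close. It gives the time, the measured TCP pose, the force and the opening at its end, in the units of the state.
- manip.get_state(): the state, without advancing time (a new reading comes with each control period).
- eyes.get_image(name): name is "scene" or "top"; returns the picture (480x640x3 uint8, blue, green, red); there is no depth.
- eyes.calibration(name): a dict with "fx", "fy", "cx", "cy" (pixels), "rvec" (rotation vector, rad) and "tvec" (3), from world to camera coordinates, as OpenCV has them. Camera axes: x right, y down, z forward; pixel columns grow to the right and rows downward; lengths in m; the calibration is good to about 2 mm. A picture is of the moment at which its call begins. calibration takes no time and is no camera call.
- manip.sign_off(): hands the job in, once; it reports no verdict.
The state is a dict: "clock": time; "qpos": joint angles; "qd": joint speeds; "effort": joint torques, N m; "position": TCP position; "ee_rot": TCP orientation; "contact_force": force on the tool from outside, world axes, zero at the start; "moment": the same for the moment, N m; "width": finger opening in m.
Only numpy, scipy, OpenCV 4.12 (cv2) and the standard library are available. Lean on these libraries where they do the work, as an engineer would, in place of code of your own. Each camera call takes 0.05 s, during which the arm holds its last target.

## Working session

There is one attempt and no reset: what is moved stays moved. The work goes in short steps, Python scripts to look and compute and a tool call to move; the robot and the scene stay as the last step left them, time stands still between calls to the robot, and variables do not carry over. Pictures are saved under pics/ and viewed, and the job is handed in when it is done.

Besides the shell and the picture viewer there is one more tool, called after ">>>" by a JSON object that holds its "api" and its "payload". servo_tool: Moves the arm, as the interface text tells. Its arguments: {"type":"object","properties":{"increments":{"type":"array","items":{"type":"object","properties":{"slide":{"type":"array","items":{"type":"number"}},"spin":{"type":"number"}}}},"hand":{"type":"number"},"newtons":{"type":"number"}},"required":["increments"]}

```bash
ls; mkdir -p pics; python3 - <<'E'
from rig import manip, eyes
import cv2
print(manip.get_state(), manip.tcp_to_grasp)
for n in ("scene","top"):
    cv2.imwrite(f"pics/{n}0.png",eyes.get_image(n)); print(n,eyes.calibration(n))
E
```

```text
pics
{'clock': 0.0, 'qpos': array([ 9.81016521e-01,  2.76587378e-01,  1.50614026e+00,  1.84550786e-05,
        1.36068988e+00, -1.20970882e-01]), 'qd': array([ 2.63606959e-05,  1.73543439e-03, -2.76074647e-03, -3.18271463e-04,
        4.79524668e-04,  8.93356237e-04]), 'effort': array([-1.13481648e-03, -4.16775370e+01, -2.45800227e+01, -6.71721900e-04,
        1.11780781e-02, -8.83907433e-06]), 'position': array([0.2594582 , 0.51248559, 0.20284126]), 'ee_rot': array([-3.25932284e-04,  2.32265558e-01,  9.72651982e-01, -8.52278898e-04]), 'contact_force': array([-0.0779583 , -0.1935944 ,  0.34836434]), 'moment': array([-0.03695357, -0.02553518,  0.01059769]), 'width': 0.08547107325540458} -0.0187
scene {'fx': 536.1301518121262, 'fy': 536.1301518121262, 'cx': 308.2589057707734, 'cy': 241.19674553541537, 'rvec': array([ 1.06329642,  2.31233924, -1.1127232 ]), 'tvec': array([ 0.40621763, -0.19244748,  1.65590517])}
top {'fx': 494.1336548516671, 'fy': 494.1336548516671, 'cx': 321.3392299636624, 'cy': 230.22101652436723, 'rvec': array([ 2.10196878, -2.14075193,  0.19831116]), 'tvec': array([0.02730206, 0.64148004, 1.0306227 ])}
```

View pics/scene0.png

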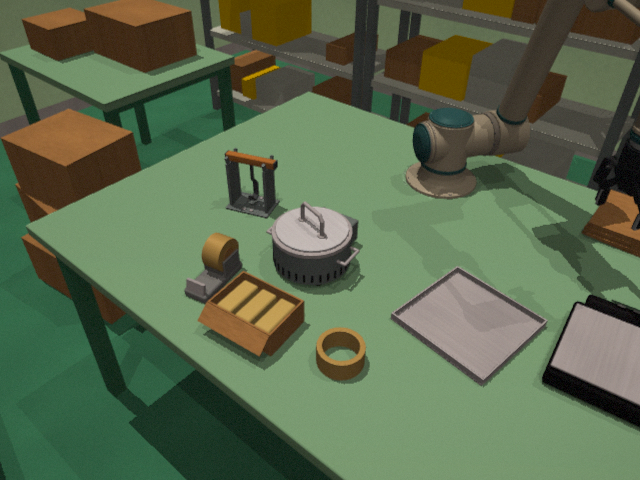

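View pics/top0.png

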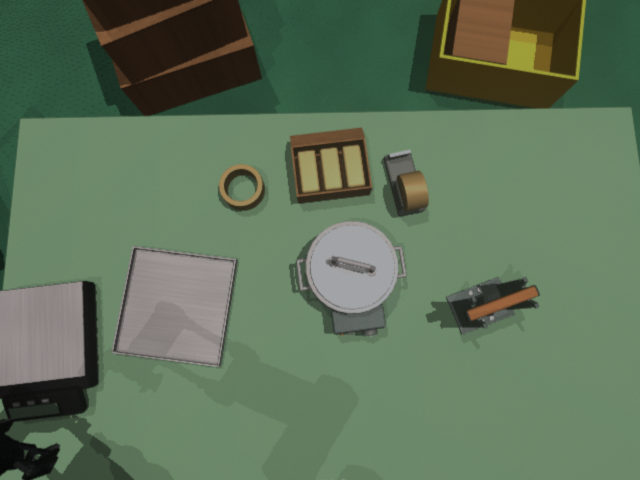

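The scene view shows the stand with the lifter at about (252,180), the pot at (315,240) and the tray at (468,322). In the top view the handle runs from (470,313) to (537,292), the lid centre is at about (352,267) and the tray is at about (176,305). I'll zoom in on each of these.

```bash
cat > h.py <<'E'
import numpy as np, cv2
from rig import manip, eyes
C={n:eyes.calibration(n) for n in("scene","top")}
def K(n): c=C[n]; return np.array([[c['fx'],0,c['cx']],[0,c['fy'],c['cy']],[0,0,1]])
def P(n):
    c=C[n]; R=cv2.Rodrigues(c['rvec'])[0]; return K(n)@np.c_[R,c['tvec']]
def proj(n,X):
    x=np.atleast_2d(X); x=np.c_[x,np.ones(len(x))]@P(n).T; return x[:,:2]/x[:,2:]
def tri(s,t):
    X=cv2.triangulatePoints(P("scene"),P("top"),np.array(s,float).reshape(2,1),np.array(t,float).reshape(2,1)).ravel()
    return X[:3]/X[3]
def atz(n,uv,z):
    M=P(n); H=np.c_[M[:,0],M[:,1],M[:,2]*z+M[:,3]]
    v=np.linalg.solve(H,[uv[0],uv[1],1]); return v[:2]/v[2]
def crop(src,out,x0,y0,w,h,f,pts=None):
    im=cv2.imread(src)[y0:y0+h,x0:x0+w]; im=cv2.resize(im,None,fx=f,fy=f,interpolation=cv2.INTER_CUBIC)
    im=cv2.convertScaleAbs(im,alpha=1.5,beta=15)
    for x in range((x0+9)//10*10,x0+w,10):
        cv2.line(im,((x-x0)*f,0),((x-x0)*f,5),(0,0,255),1)
        if x%20==0: cv2.putText(im,str(x),((x-x0)*f,15),0,.4,(0,0,255),1)
    for y in range((y0+9)//10*10,y0+h,10):
        cv2.line(im,(0,(y-y0)*f),(5,(y-y0)*f),(0,0,255),1)
        if y%20==0: cv2.putText(im,str(y),(6,(y-y0)*f+4),0,.4,(0,0,255),1)
    for p in (pts if pts is not None else []): cv2.circle(im,(int((p[0]-x0+.5)*f),int((p[1]-y0+.5)*f)),3,(0,255,0),1)
    cv2.imwrite(out,im)
E
python3 - <<'E'
from h import *
crop("pics/scene0.png","pics/c1.png",215,140,75,80,7)
crop("pics/scene0.png","pics/c2.png",260,195,110,90,7)
crop("pics/top0.png","pics/c3.png",440,265,110,75,7)
crop("pics/top0.png","pics/c4.png",290,215,125,80,6)
E
```

```text
(no output)
```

View pics/c1.png

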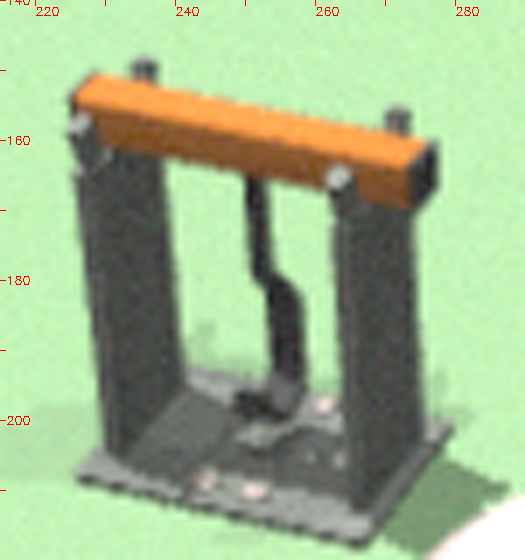

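View pics/c2.png

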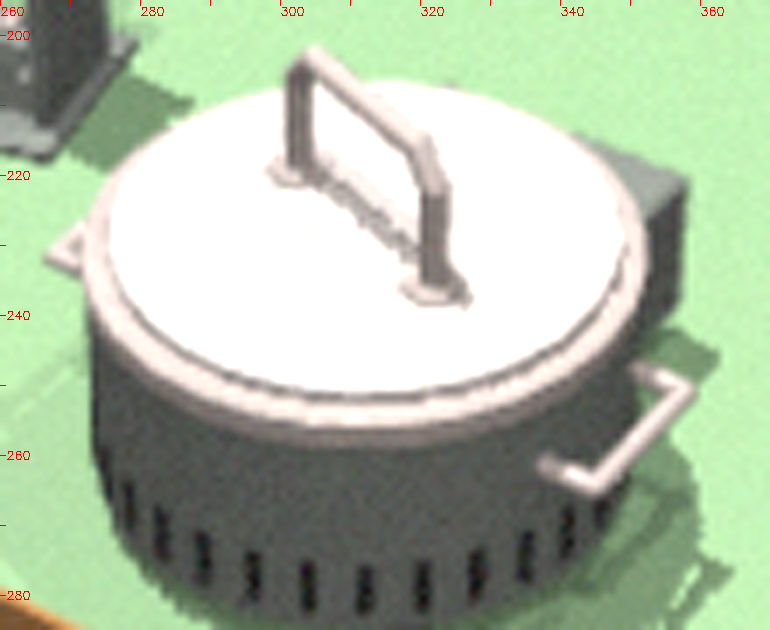

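View pics/c3.png

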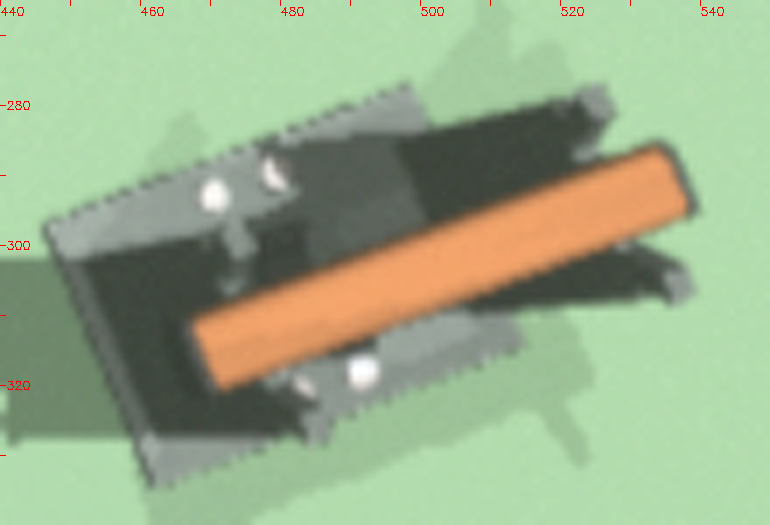

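View pics/c4.png

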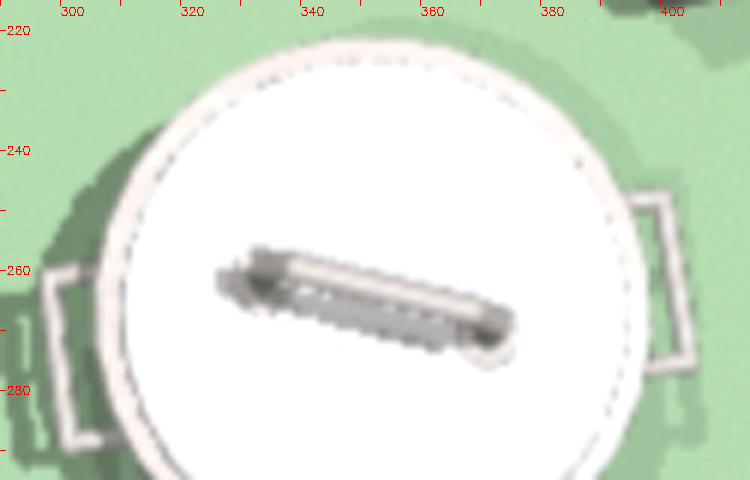

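```bash
python3 - <<'E'
from h import *
np.set_printoptions(precision=4,suppress=True)
print("robot base px",proj("scene",[0,0,0]),proj("top",[[0,0,0],[.5,0,0],[.6,0,0],[.5,.1,0]]))
f=lambda x0,y0,s,p:np.array([(x0+(a+.5)/s-.5,y0+(b+.5)/s-.5) for a,b in p])
ht=f(440,265,7,[(190,320),(217,388),(660,143),(692,210)])
hs=f(215,140,7,[(98,75),(75,98),(430,143),(413,167)])
for p in ht: print("top",atz("top",p,.161))
for p in hs: print("scn",atz("scene",p,.161))
# handle center by top
a=np.mean([atz("top",p,.161) for p in ht],0);b=np.mean([atz("scene",p,.161) for p in hs],0);print(a,b)
print("tri ctr",tri(hs.mean(0),ht.mean(0)))
# lid bar: scene ends/ top ends (rod centre)
bs=f(260,195,7,[(312,55),(425,145)])
bt=f(290,215,6,[(270,258),(495,315)])
for p in bt: print("bar top",atz("top",p,.163))
for p in bs: print("bar sc",atz("scene",p,.163))
E
```

```text
robot base px [[439.7794 178.8883]] [[334.4292 537.7796]
 [329.4025 296.3313]
 [328.4961 252.7948]
 [285.4645 297.1338]]
top [ 0.4594 -0.2636]
top [ 0.4407 -0.2697]
top [ 0.5058 -0.3984]
top [ 0.4871 -0.4055]
scn [ 0.4904 -0.4022]
scn [ 0.5086 -0.3955]
scn [ 0.4442 -0.2673]
scn [ 0.4614 -0.2599]
[ 0.4733 -0.3343] [ 0.4762 -0.3312]
tri ctr [ 0.4728 -0.3344  0.1583]
bar top [ 0.5668 -0.0097]
bar top [ 0.5466 -0.0831]
bar sc [ 0.548  -0.0779]
bar sc [ 0.5631 -0.0158]
```

```bash
cat >> h.py <<'E'
def T(x,y,z,yaw,pts):
    c,s=np.cos(yaw),np.sin(yaw); p=np.atleast_2d(np.array(pts,float)); return np.c_[x+c*p[:,0]-s*p[:,1],y+s*p[:,0]+c*p[:,1],z+p[:,2]]
def draw(n,src,out,x0,y0,w,h,f,curves):
    crop(src,out,x0,y0,w,h,f); im=cv2.imread(out)
    for pts,col in curves:
        q=proj(n,pts); q=((q-[x0,y0]+.5)*f-.5).round().astype(int)
        cv2.polylines(im,[q.reshape(-1,1,2)],False,col,1)
    cv2.imwrite(out,im)
LIFT=[(0,0,-.011),(0,0,-.06),(-.018,0,-.07),(-.02,0,-.11),(-.0165,0,-.118),(0,0,-.127),(.0165,0,-.118),(.0165,0,-.1065)]
def box(x1,x2,y1,y2,z): return [(x1,y1,z),(x2,y1,z),(x2,y2,z),(x1,y2,z),(x1,y1,z)]
def circ(r,z): t=np.linspace(0,2*np.pi,73); return np.c_[r*np.cos(t),r*np.sin(t),0*t+z]
E
python3 - <<'E'
from h import *
x,y=.4742,-.3332; yaw=.331
G=(0,200,0);R=(0,0,255);B=(255,0,0)
cv=[(T(x,y,.15,yaw,box(-.011,.011,-.075,.075,.011)),G),(T(x,y,.0,yaw,box(-.045,.045,-.065,.065,0.0)),B),(T(x,y,.15,yaw,LIFT),R),(T(x,y,.15,yaw+np.pi,LIFT),(255,0,255))]
draw("scene","pics/scene0.png","pics/d1.png",215,140,75,80,9,cv)
draw("top","pics/top0.png","pics/d3.png",440,265,110,75,7,cv)
yl=np.arctan2(.0202,.0734) # bar
X,Y=.5567,-.0464
cl=[(T(X,Y,.095,yl,circ(.088,.016)),G),(T(X,Y,.095,yl,[(0,-.04,.016),(0,-.04,.058),(0,-.03,.068),(0,.03,.068),(0,.04,.058),(0,.04,.016)]),R)]
draw("scene","pics/scene0.png","pics/d2.png",260,195,110,90,7,cl)
draw("top","pics/top0.png","pics/d4.png",290,215,125,120,6,cl)
E
```

```text
(no output)
```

View pics/d1.png

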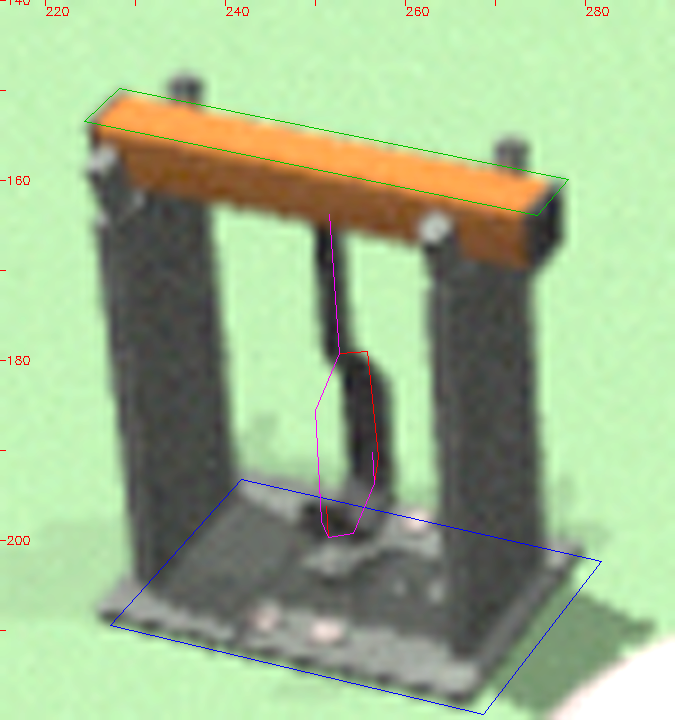

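View pics/d2.png

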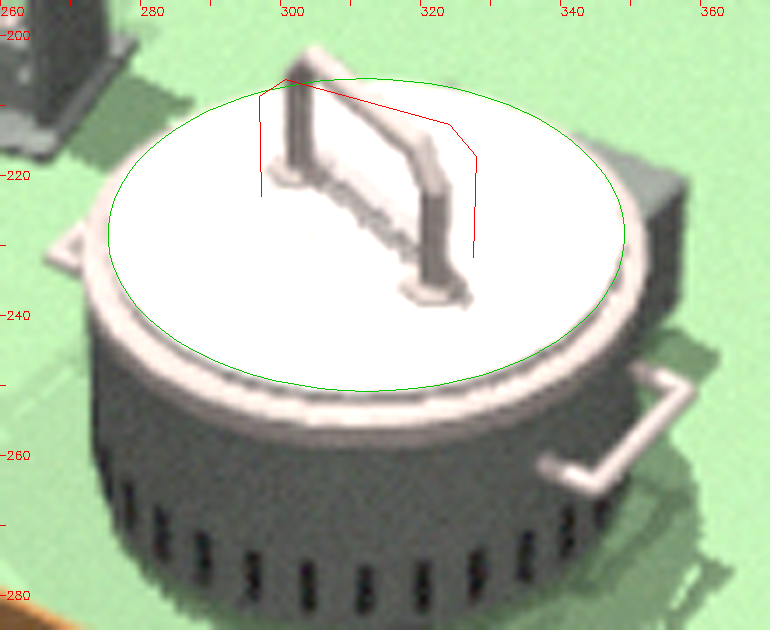

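View pics/d3.png

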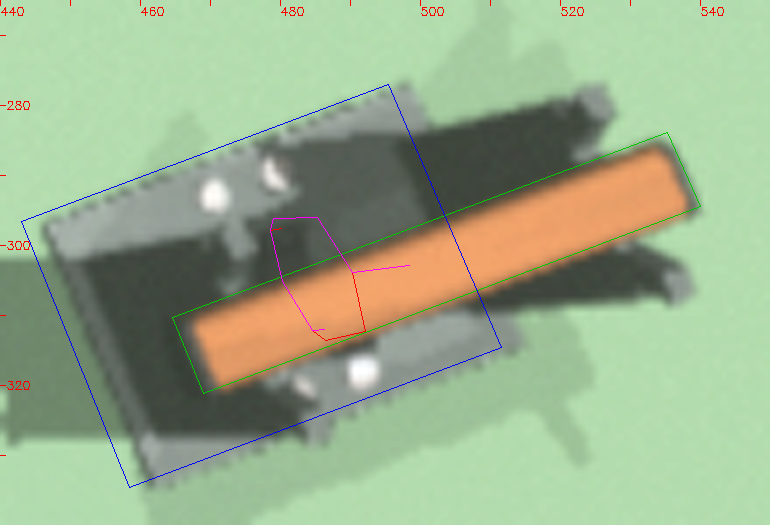

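View pics/d4.png

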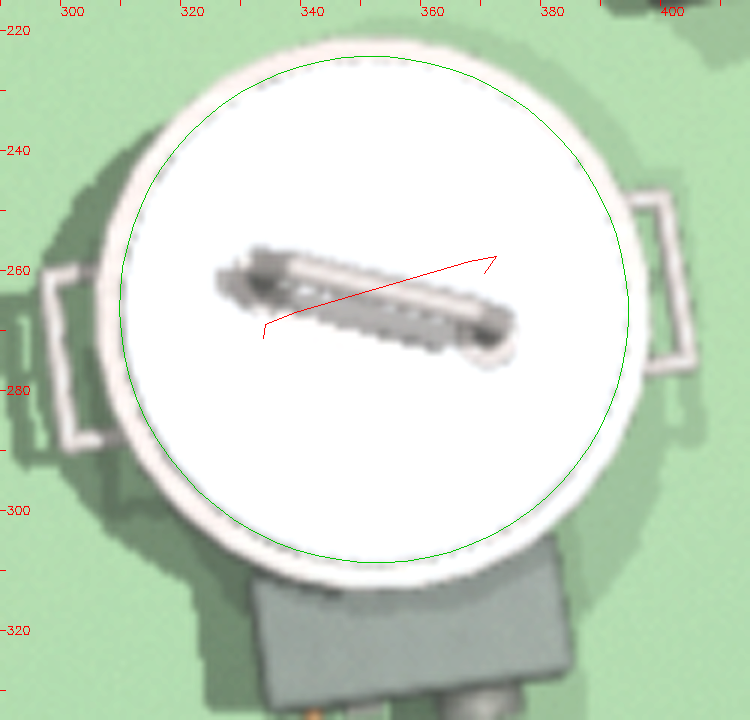

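```bash
python3 - <<'E'
from h import *
np.set_printoptions(precision=4,suppress=True)
G=(0,200,0);R=(0,0,255);B=(255,0,0)
print("clip?",tri((253,201.6),(473,302)))
yl=-.262
X,Y=.5563,-.0466
cl=[(T(X,Y,.095,yl,circ(.088,.016)),G),(T(X,Y,.095,yl,[(0,-.04,.016),(0,-.04,.058),(0,-.03,.068),(0,.03,.068),(0,.04,.058),(0,.04,.016)]),R)]
draw("scene","pics/scene0.png","pics/e2.png",260,195,110,90,7,cl)
draw("top","pics/top0.png","pics/e4.png",290,215,125,95,6,cl)
crop("pics/top0.png","pics/e5.png",105,235,140,140,5)
crop("pics/scene0.png","pics/e6.png",385,260,170,130,4)
E
```

```text
clip? [ 0.4832 -0.3223  0.0218]
```

View pics/e2.png

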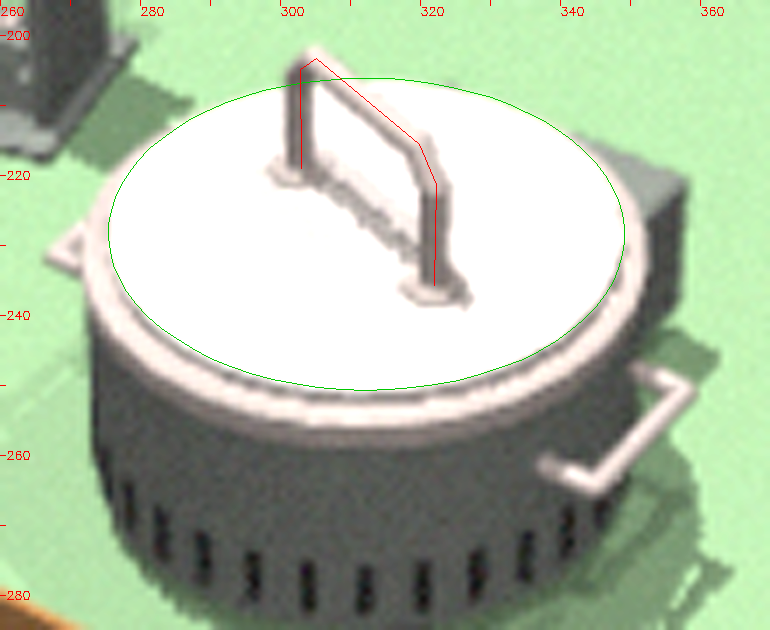

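View pics/e4.png

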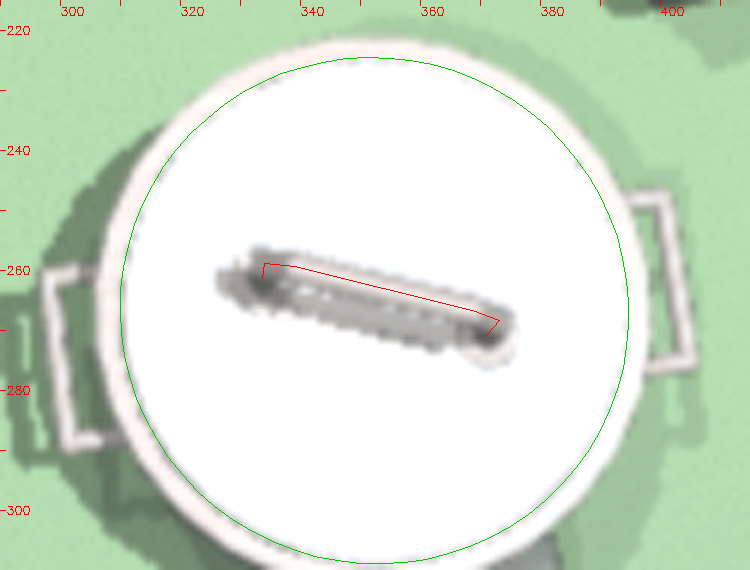

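View pics/e5.png

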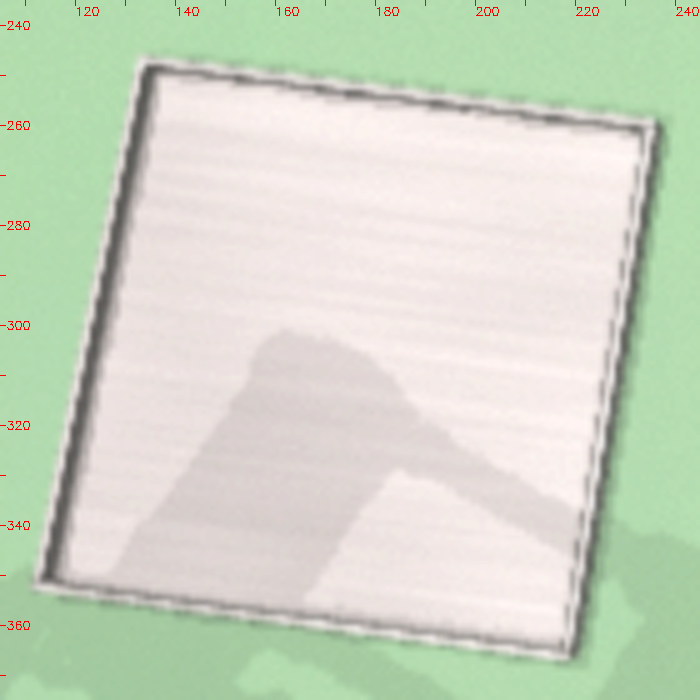

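View pics/e6.png

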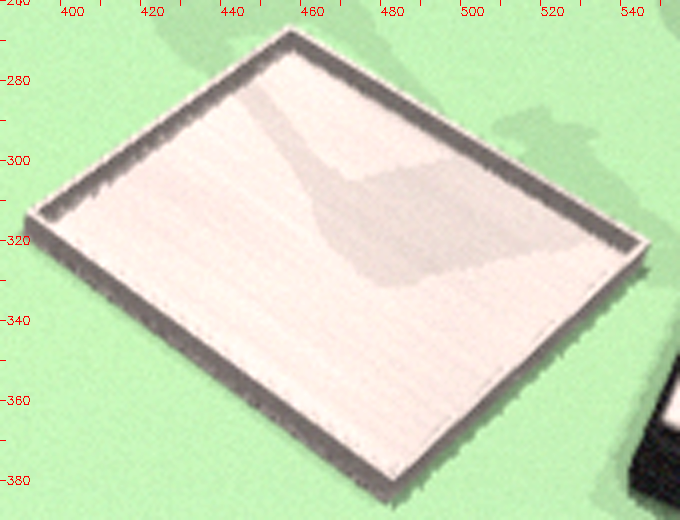

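The overlay fits the lid to within about 1 px. In the top view the bar sits about 1 px further in +x. Next I'll get the tray corners and check heights from both views.

```bash
python3 - <<'E'
from h import *
np.set_printoptions(precision=4,suppress=True)
f=lambda x0,y0,s,p:np.array([(x0+(a+.5)/s-.5,y0+(b+.5)/s-.5) for a,b in p])
tt=f(105,235,5,[(143,58),(660,122),(573,660),(36,588)])  # TL TR BR BL
ts=f(385,260,4,[(390,487),(24,214),(290,27),(650,242)])
print([tri(a,b) for a,b in zip(ts,tt)])
c1=np.mean([atz("top",p,.02) for p in tt],0);c2=np.mean([atz("scene",p,.02) for p in ts],0);print("tray",c1,c2)
bs=f(260,195,7,[(318,58),(421,145)]); bt=f(290,215,6,[(285,259),(480,309)])
print("bar",[tri(a,b) for a,b in zip(bs,bt)])
print(tri(bs.mean(0),bt.mean(0)))
# stand base corners
bt=f(440,265,7,[(45,228),(408,88),(520,345),(152,485)])
c=[atz("top",p,.004) for p in bt]; print("base",c,np.mean(c,0))
sb=f(215,140,9,[(98,613),(240,480),(578,548),(470,697)])
c=[atz("scene",p,.004) for p in sb]; print("base",c,np.mean(c,0))
E
```

```text
[array([0.6221, 0.4482, 0.0121]), array([0.5875, 0.21  , 0.0145]), array([0.3505, 0.2453, 0.0147]), array([0.3854, 0.482 , 0.017 ])]
tray [0.4861 0.3445] [0.4913 0.3482]
bar [array([ 0.5747, -0.0296,  0.1949]), array([ 0.5395, -0.0617,  0.1332])]
[ 0.557  -0.0457  0.1635]
base [array([ 0.4932, -0.2639]), array([ 0.5363, -0.385 ]), array([ 0.4531, -0.4139]), array([ 0.4113, -0.2927])] [ 0.4735 -0.3389]
base [array([ 0.5396, -0.3835]), array([ 0.4574, -0.4045]), array([ 0.414 , -0.2929]), array([ 0.4954, -0.2625])] [ 0.4766 -0.3358]
```

>>> {"api": "servo_tool", "payload": {"increments": [{"slide": [0, 0, -0.05]}, {"slide": [0, 0, -0.05]}, {"spin": 7.35}, {"spin": 7.35}, {"spin": 7.35}, {"spin": 7.35}, {"spin": 7.35}, {"spin": 7.35}]}}

```text
$.increments[0]: bad value
```

```bash
cat >> h.py <<'E'
from scipy.spatial.transform import Rotation
def where():
    s=manip.get_state(); q=s['ee_rot']; R=Rotation.from_quat([q[1],q[2],q[3],q[0]]).as_matrix()
    np.set_printoptions(precision=4,suppress=True)
    print("t",round(s['clock'],2),"pos",s['position'],"yyaw",np.degrees(np.arctan2(R[1,1],R[0,1])).round(2),"F",s['contact_force'],"w",round(s['width'],4),"z",R[:,2]); return s,R
def plan(tgt,yawdeg=None):
    s,R=where(); d=R.T@(np.array(tgt)-s['position']); print("tool d",d,"rows",np.abs(d).max()/.05)
    if yawdeg is not None: print("spin",np.degrees(np.arctan2(R[1,1],R[0,1]))-yawdeg)
E
python3 -c "
from h import *
plan([.4745,-.333,.30],18.97)"
```

```text
t 0.1 pos [0.2595 0.5125 0.2029] yyaw 63.14 F [ 0.0277 -0.0472  0.0384] w 0.0858 z [-0.0009 -0.0014 -1.    ]
tool d [-0.5738 -0.6573 -0.0961] rows 13.146640256797598
spin 44.169000746863325
```

>>> {"api": "servo_tool", "payload": {"increments": [{"slide": [0, 0, -0.049], "spin": 0}, {"slide": [0, 0, -0.049], "spin": 0}, {"slide": [0, 0, 0], "spin": 7.36}, {"slide": [0, 0, 0], "spin": 7.36}, {"slide": [0, 0, 0], "spin": 7.36}, {"slide": [0, 0, 0], "spin": 7.36}, {"slide": [0, 0, 0], "spin": 7.36}, {"slide": [0, 0, 0], "spin": 7.36}]}}

```text
clock: 0.9
position: [0.2596, 0.5128, 0.3012]
ee_rot: [-0.0, 0.583, 0.812, -0.001]
contact_force: [-0.3, -0.5, 0.6]
width: 0.0855
```

```bash
python3 -c "
from h import *
plan([.4745,-.333,.30],18.97)"
```

```text
t 0.9 pos [0.2596 0.5128 0.3012] yyaw 18.68 F [-0.2732 -0.486   0.5649] w 0.0855 z [-0.0006 -0.0009 -1.    ]
tool d [-0.87   -0.0673  0.0018] rows 17.40047382733576
spin -0.2937252214800381
```

>>> {"api": "servo_tool", "payload": {"increments": [{"slide": [-0.04, -0.003, 0], "spin": 0}, {"slide": [-0.04, -0.003, 0], "spin": 0}, {"slide": [-0.04, -0.003, 0], "spin": 0}, {"slide": [-0.04, -0.003, 0], "spin": 0}, {"slide": [-0.04, -0.003, 0], "spin": 0}, {"slide": [-0.04, -0.003, 0], "spin": 0}, {"slide": [-0.04, -0.003, 0], "spin": 0}, {"slide": [-0.04, -0.003, 0], "spin": 0}]}}

```text
clock: 1.7
position: [0.341, 0.201, 0.3015]
ee_rot: [-0.0, 0.581, 0.814, -0.0]
contact_force: [0.3, -0.5, -0.3]
width: 0.0854
```

>>> {"api": "servo_tool", "payload": {"increments": [{"slide": [-0.04, -0.003, 0], "spin": 0}, {"slide": [-0.04, -0.003, 0], "spin": 0}, {"slide": [-0.04, -0.003, 0], "spin": 0}, {"slide": [-0.04, -0.003, 0], "spin": 0}, {"slide": [-0.04, -0.003, 0], "spin": 0}, {"slide": [-0.04, -0.003, 0], "spin": 0}, {"slide": [-0.04, -0.003, 0], "spin": 0}, {"slide": [-0.04, -0.003, 0], "spin": 0}]}}

```text
clock: 2.5
position: [0.4224, -0.1094, 0.3014]
ee_rot: [-0.0, 0.581, 0.814, 0.0]
contact_force: [1.1, 0.9, 1.0]
width: 0.0852
```

>>> {"api": "servo_tool", "payload": {"increments": [{"slide": [-0.04, -0.003, 0], "spin": 0}, {"slide": [-0.04, -0.003, 0], "spin": 0}, {"slide": [-0.04, -0.003, 0], "spin": 0}, {"slide": [-0.04, -0.003, 0], "spin": 0}, {"slide": [-0.04, -0.003, 0], "spin": -0.29}, {"slide": [-0.02, 0, 0], "spin": 0}, {"slide": [0, 0, 0], "spin": 0}]}}

```text
clock: 3.2
position: [0.4803, -0.3234, 0.2999]
ee_rot: [-0.001, 0.58, 0.815, -0.0]
contact_force: [0.1, 1.0, -0.7]
width: 0.0852
```

```bash
python3 - <<'E'
from h import *
plan([.4745,-.333,.131],18.97)
for n in ("scene","top"): cv2.imwrite(f"pics/{n}1.png",eyes.get_image(n))
crop("pics/scene1.png","pics/f1.png",195,30,110,190,4)
crop("pics/top1.png","pics/f2.png",430,235,140,110,5)
E
```

```text
t 3.2 pos [ 0.4803 -0.3234  0.2999] yyaw 19.11 F [ 0.1099  1.0494 -0.6766] w 0.0852 z [-0.0016  0.0006 -1.    ]
tool d [-0.0073 -0.0084  0.1689] rows 3.3789832749537565
spin 0.1403889410659538
```

View pics/f1.png

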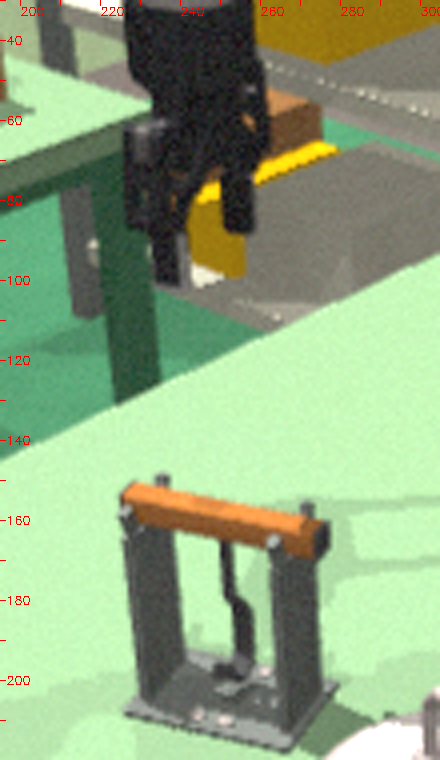

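View pics/f2.png

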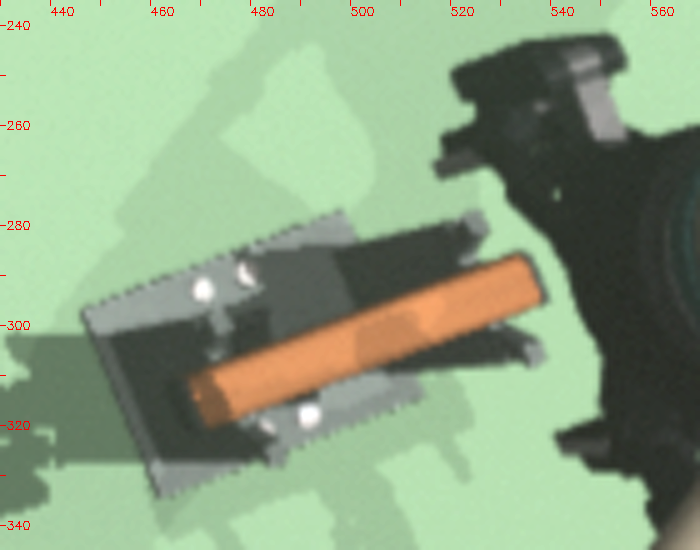

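>>> {"api": "servo_tool", "payload": {"increments": [{"slide": [-0.0073, -0.0084, 0.03], "spin": 0.14}, {"slide": [0, 0, 0.04], "spin": 0}, {"slide": [0, 0, 0.04], "spin": 0}, {"slide": [0, 0, 0.03], "spin": 0}, {"slide": [0, 0, 0.02], "spin": 0}, {"slide": [0, 0, 0.009], "spin": 0}, {"slide": [0, 0, 0], "spin": 0}, {"slide": [0, 0, 0], "spin": 0}]}}

```text
clock: 4.1
position: [0.4751, -0.3303, 0.134]
ee_rot: [0.001, 0.58, 0.815, -0.0]
contact_force: [0.4, -0.4, -0.5]
width: 0.0853
```

```bash
python3 - <<'E'
from h import *
plan([.4745,-.333,.131],18.97)
for n in ("scene","top"): cv2.imwrite(f"pics/{n}2.png",eyes.get_image(n))
crop("pics/scene2.png","pics/f3.png",205,100,95,115,6)
E
```

```text
t 4.1 pos [ 0.4751 -0.3303  0.134 ] yyaw 19.17 F [ 0.4332 -0.3823 -0.5138] w 0.0853 z [ 0.0017 -0.0012 -1.    ]
tool d [-0.0024 -0.0015  0.003 ] rows 0.06059163745822185
spin 0.19591303620051193
```

View pics/f3.png

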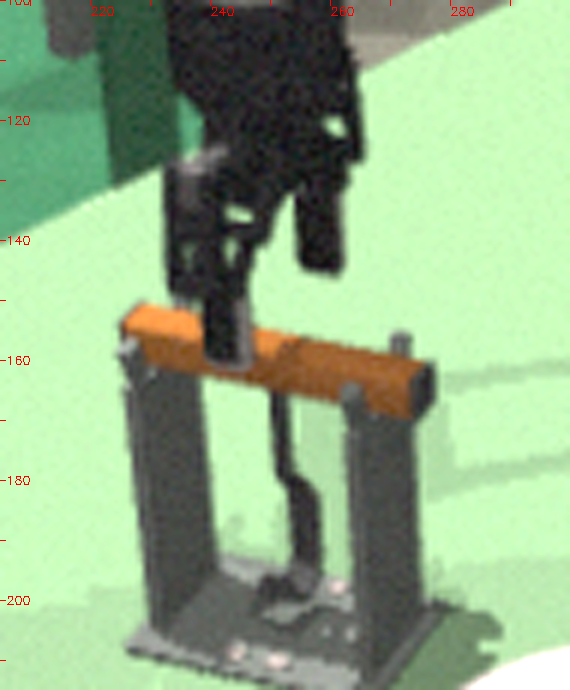

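>>> {"api": "servo_tool", "payload": {"increments": [{"slide": [-0.0024, -0.0015, 0.002], "spin": 0.2}, {"slide": [0, 0, 0], "spin": 0}, {"slide": [0, 0, 0], "spin": 0}]}}

```text
clock: 4.5
position: [0.4739, -0.3334, 0.1309]
ee_rot: [0.0, 0.581, 0.814, 0.0]
contact_force: [0.4, -0.2, -0.2]
width: 0.0854
```

>>> {"api": "servo_tool", "payload": {"increments": [{"slide": [0, 0, 0], "spin": 0}, {"slide": [0, 0, 0], "spin": 0}, {"slide": [0, 0, 0], "spin": 0}, {"slide": [0, 0, 0], "spin": 0}, {"slide": [0, 0, 0], "spin": 0}, {"slide": [0, 0, 0], "spin": 0}, {"slide": [0, 0, 0], "spin": 0}, {"slide": [0, 0, 0], "spin": 0}], "hand": 0, "newtons": 100}}

```text
clock: 5.3
position: [0.4737, -0.3332, 0.1311]
ee_rot: [0.0, 0.581, 0.814, -0.0]
contact_force: [-1.8, 1.1, 6.4]
width: 0.0164
```

```bash
python3 - <<'E'
from h import *
plan([.4745,-.333,.131],18.97)
for n in ("scene","top"): cv2.imwrite(f"pics/{n}3.png",eyes.get_image(n))
crop("pics/scene3.png","pics/f4.png",205,100,95,115,6)
E
```

```text
t 5.3 pos [ 0.4737 -0.3332  0.1311] yyaw 18.93 F [-1.7758  1.0672  6.3626] w 0.0164 z [-0.0001 -0.0003 -1.    ]
tool d [-0.0001  0.0008  0.0001] rows 0.016847712271240933
spin -0.03741121799639302
```

View pics/f4.png

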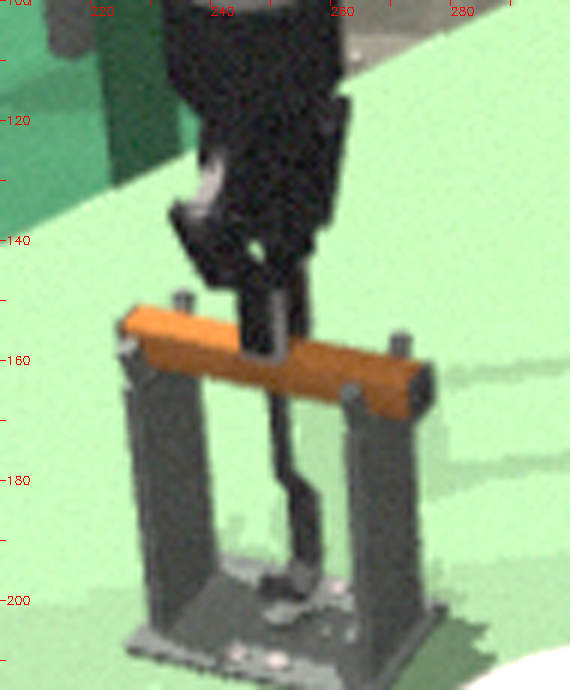

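>>> {"api": "servo_tool", "payload": {"increments": [{"slide": [0, 0, 0], "spin": 0}, {"slide": [0, 0, 0], "spin": 0}]}}

```text
clock: 5.6
position: [0.4737, -0.3332, 0.1311]
ee_rot: [0.0, 0.581, 0.814, -0.0]
contact_force: [-2.8, 1.3, 5.5]
width: 0.0165
```

```bash
python3 - <<'E'
from h import *
s,R=where()
p=s['position']; yaw=np.radians(18.95)
for z in (.131,.139,.145): print(z,proj("scene",T(p[0],p[1],z,yaw,[(.011,0,0),(.02,0,0)])), proj("scene",T(p[0],p[1],z,yaw,[(.011,-.011,0),(.011,.011,0)])))
E
```

```text
t 5.6 pos [ 0.4737 -0.3332  0.1311] yyaw 18.93 F [-2.8388  1.2617  5.4832] w 0.0165 z [-0.0001 -0.0003 -1.    ]
0.131 [[249.5854 167.768 ]
 [248.0905 169.3693]] [[245.9544 166.9969]
 [253.2324 168.5425]]
0.139 [[249.3823 165.2037]
 [247.8812 166.7989]] [[245.7392 164.4356]
 [253.0414 165.9753]]
0.145 [[249.229  163.2689]
 [247.7234 164.8595]] [[245.5769 162.503 ]
 [252.8973 164.0382]]
```

>>> {"api": "servo_tool", "payload": {"increments": [{"slide": [0, 0, 0], "spin": 0}, {"slide": [0, 0, 0], "spin": 0}, {"slide": [0, 0, 0], "spin": 0}, {"slide": [0, 0, 0.01], "spin": 0}, {"slide": [0, 0, 0], "spin": 0}], "hand": 0.6}}

```text
clock: 6.1
position: [0.4731, -0.3323, 0.1189]
ee_rot: [-0.002, 0.581, 0.814, 0.0]
contact_force: [-0.7, 0.3, -0.6]
width: 0.0512
```

>>> {"api": "servo_tool", "payload": {"increments": [{"slide": [0, 0, 0], "spin": 0}, {"slide": [0, 0, 0], "spin": 0}, {"slide": [0, 0, 0], "spin": 0}, {"slide": [0, 0, 0], "spin": 0}, {"slide": [0, 0, 0], "spin": 0}, {"slide": [0, 0, 0], "spin": 0}, {"slide": [0, 0, 0], "spin": 0}], "hand": 0}}

```text
clock: 6.8
position: [0.474, -0.3332, 0.121]
ee_rot: [0.0, 0.581, 0.814, 0.0]
contact_force: [-0.2, 0.1, 3.8]
width: 0.019
```

```bash
python3 - <<'E'
from h import *
where()
for n in ("scene","top"): cv2.imwrite(f"pics/{n}4.png",eyes.get_image(n))
crop("pics/scene4.png","pics/f5.png",205,100,95,115,6)
E
```

```text
t 6.8 pos [ 0.474  -0.3332  0.121 ] yyaw 18.93 F [-0.1913  0.103   3.8116] w 0.019 z [ 0.0005 -0.0003 -1.    ]
```

View pics/f5.png

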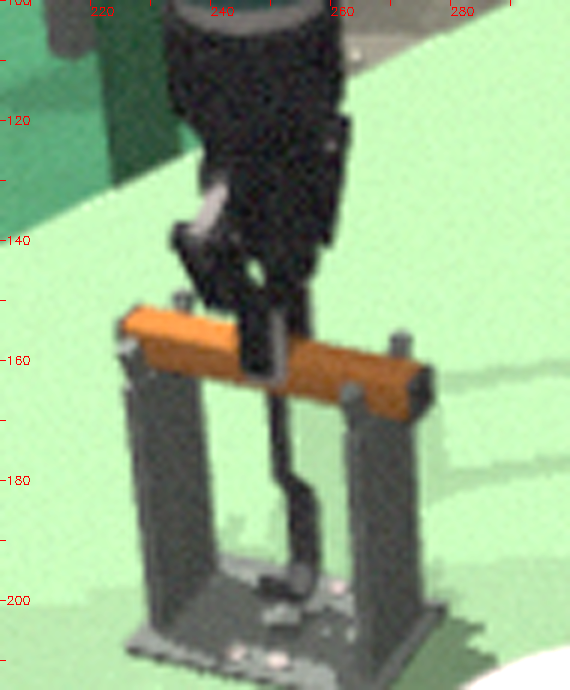

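>>> {"api": "servo_tool", "payload": {"increments": [{"slide": [0, 0, 0], "spin": 0}, {"slide": [0, 0, 0], "spin": 0}, {"slide": [0, 0, 0.008], "spin": 0}, {"slide": [0, 0, 0], "spin": 0}], "hand": 0.5}}

```text
clock: 7.3
position: [0.4731, -0.3325, 0.1112]
ee_rot: [-0.001, 0.581, 0.814, 0.0]
contact_force: [0.1, 0.9, 0.0]
width: 0.0426
```

>>> {"api": "servo_tool", "payload": {"increments": [{"slide": [0, 0, 0], "spin": 0}, {"slide": [0, 0, 0], "spin": 0}, {"slide": [0, 0, 0], "spin": 0}, {"slide": [0, 0, 0], "spin": 0}, {"slide": [0, 0, 0], "spin": 0}, {"slide": [0, 0, 0], "spin": 0}], "hand": 0}}

```text
clock: 7.9
position: [0.4739, -0.3331, 0.1127]
ee_rot: [-0.0, 0.581, 0.814, 0.0]
contact_force: [-0.7, 0.0, -0.4]
width: 0.0199
```

```bash
python3 - <<'E'
from h import *
where()
for n in ("scene","top"): cv2.imwrite(f"pics/{n}5.png",eyes.get_image(n))
crop("pics/scene5.png","pics/f6.png",205,100,95,115,6)
E
```

```text
t 7.9 pos [ 0.4739 -0.3331  0.1127] yyaw 18.93 F [-0.7201  0.0136 -0.381 ] w 0.0199 z [ 0.0001  0.0001 -1.    ]
```

View pics/f6.png

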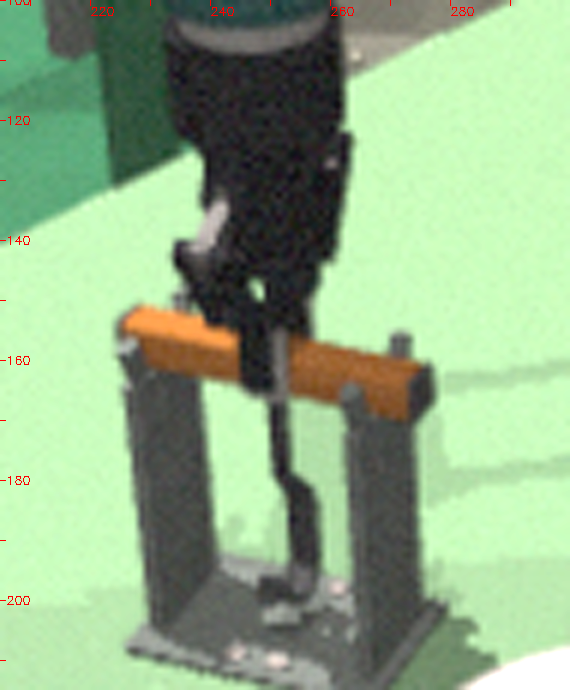

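>>> {"api": "servo_tool", "payload": {"increments": [{"slide": [0, 0, -0.01], "spin": 0}, {"slide": [0, 0, -0.02], "spin": 0}, {"slide": [0, 0, -0.03], "spin": 0}, {"slide": [0, 0, -0.03], "spin": 0}, {"slide": [0, 0, -0.04], "spin": 0}, {"slide": [0, 0, -0.04], "spin": 0}, {"slide": [0, 0, -0.03], "spin": 0}, {"slide": [0, 0, 0], "spin": 0}]}}

```text
clock: 8.8
position: [0.4756, -0.3347, 0.3182]
ee_rot: [0.005, 0.581, 0.814, -0.001]
contact_force: [0.7, -0.5, -2.9]
width: 0.0198
```

```bash
python3 - <<'E'
from h import *
where()
for n in ("scene","top"): cv2.imwrite(f"pics/{n}6.png",eyes.get_image(n))
crop("pics/scene6.png","pics/g1.png",195,20,110,190,4)
crop("pics/top6.png","pics/g2.png",440,230,130,110,5)
E
```

```text
t 8.8 pos [ 0.4756 -0.3347  0.3182] yyaw 18.94 F [ 0.6589 -0.4804 -2.8504] w 0.0198 z [ 0.0079 -0.007  -0.9999]
```

View pics/g1.png

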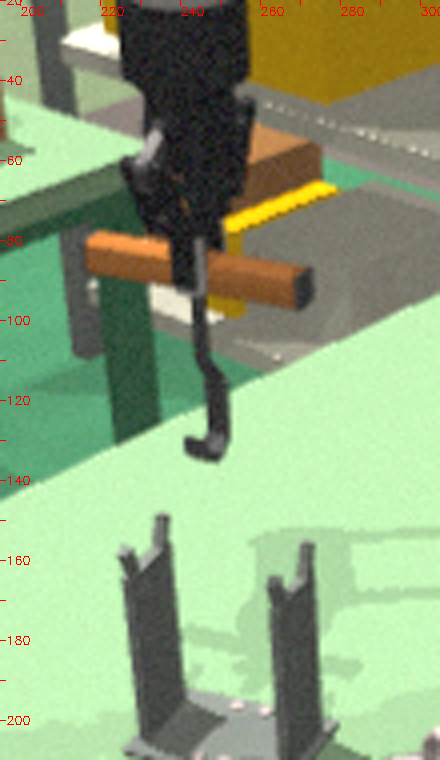

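View pics/g2.png

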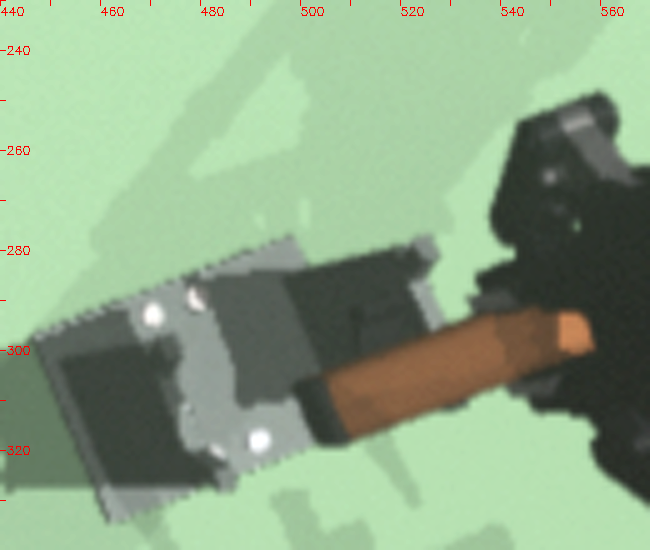

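>>> {"api": "servo_tool", "payload": {"increments": [{"slide": [0, 0, 0], "spin": 8.5}, {"slide": [0, 0, 0], "spin": 8.5}, {"slide": [0, 0, 0], "spin": 8.5}, {"slide": [0, 0, 0], "spin": 8.44}, {"slide": [0, 0, 0], "spin": 0}]}}

```text
clock: 9.4
position: [0.4729, -0.3323, 0.3099]
ee_rot: [-0.003, 0.793, 0.609, -0.0]
contact_force: [0.2, -0.1, -2.5]
width: 0.0196
```

```bash
python3 - <<'E'
from h import *
plan([.4797,-.0253,.3127],-15)
E
```

```text
t 9.4 pos [ 0.4729 -0.3323  0.3099] yyaw -15.0 F [ 0.2412 -0.0583 -2.4839] w 0.0196 z [-0.0039  0.0036 -1.    ]
tool d [ 0.2983 -0.0729 -0.0017] rows 5.96643847408582
spin 0.0031685704883255283
```

>>> {"api": "servo_tool", "payload": {"increments": [{"slide": [0.03, -0.008, 0], "spin": 0}, {"slide": [0.045, -0.011, 0], "spin": 0}, {"slide": [0.045, -0.011, 0], "spin": 0}, {"slide": [0.045, -0.011, 0], "spin": 0}, {"slide": [0.045, -0.011, 0], "spin": 0}, {"slide": [0.045, -0.011, 0], "spin": 0}, {"slide": [0.03, -0.007, 0], "spin": 0}, {"slide": [0.013, -0.003, 0], "spin": 0}]}}

```text
clock: 10.2
position: [0.4793, -0.0233, 0.3114]
ee_rot: [-0.002, 0.791, 0.611, -0.0]
contact_force: [0.7, -1.1, -2.7]
width: 0.0201
```

>>> {"api": "servo_tool", "payload": {"increments": [{"slide": [0, 0, 0], "spin": 0}, {"slide": [0, 0, 0], "spin": 0}, {"slide": [0, 0, 0], "spin": 0}]}}

```text
clock: 10.5
position: [0.4806, -0.0279, 0.3122]
ee_rot: [0.0, 0.794, 0.608, -0.001]
contact_force: [0.4, -0.4, -3.0]
width: 0.0197
```

```bash
python3 - <<'E'
from h import *
plan([.4797,-.0253,.3127],-15)
s,R=where()
for n in ("scene","top"): cv2.imwrite(f"pics/{n}7.png",eyes.get_image(n))
p=s['position'];yaw=np.radians(-15)
G=(0,200,0);Rr=(0,0,255)
cv=[(T(p[0],p[1],p[2]+.0373,yaw,box(-.011,.011,-.075,.075,.011)),G),(T(p[0],p[1],p[2]+.0373,yaw,LIFT),Rr)]
draw("scene","pics/scene7.png","pics/g3.png",270,100,100,130,6,cv)
draw("top","pics/top7.png","pics/g4.png",270,220,140,110,5,cv)
E
```

```text
t 10.5 pos [ 0.4806 -0.0279  0.3122] yyaw -15.06 F [ 0.3557 -0.3676 -3.0297] w 0.0197 z [-0.0008 -0.0008 -1.    ]
tool d [ 0.0022 -0.0015 -0.0005] rows 0.04494834761551218
spin -0.06472224288334338
t 10.5 pos [ 0.4806 -0.0279  0.3122] yyaw -15.06 F [ 0.3557 -0.3676 -3.0297] w 0.0197 z [-0.0008 -0.0008 -1.    ]
```

View pics/g3.png

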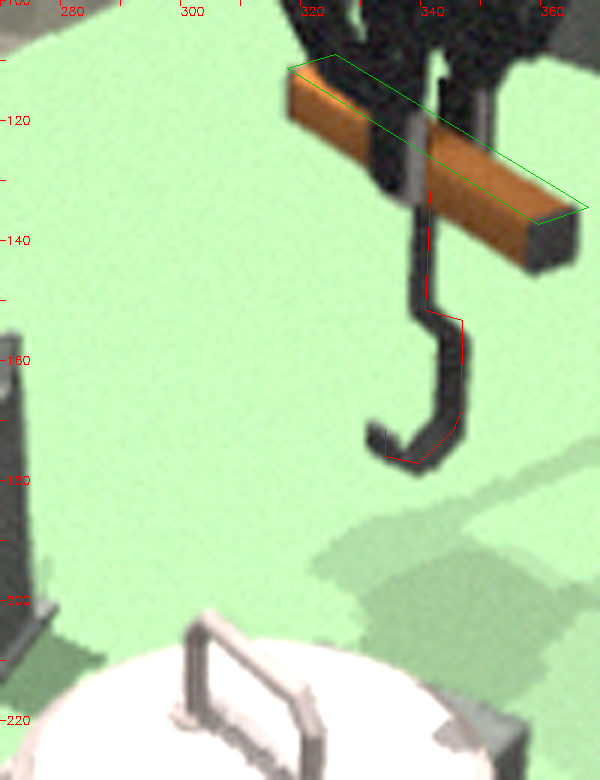

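View pics/g4.png

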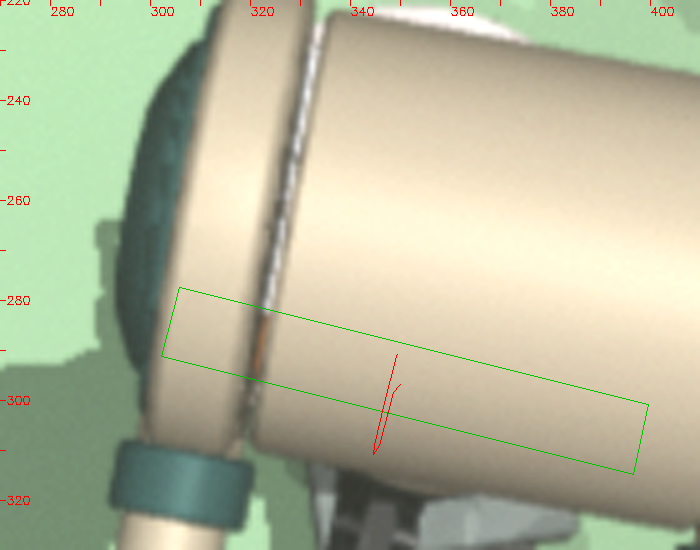

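>>> {"api": "servo_tool", "payload": {"increments": [{"slide": [0.0027, 0, 0.02], "spin": 0}, {"slide": [0, 0, 0.03], "spin": 0}, {"slide": [0, 0, 0.025], "spin": 0}, {"slide": [0, 0, 0.015], "spin": 0}, {"slide": [0, 0, 0.0075], "spin": 0}, {"slide": [0, 0, 0], "spin": 0}, {"slide": [0, 0, 0], "spin": 0}]}}

```text
clock: 11.3
position: [0.482, -0.0243, 0.2159]
ee_rot: [0.001, 0.794, 0.608, 0.0]
contact_force: [-0.4, 0.1, -2.7]
width: 0.02
```

```bash
cat > v.py <<'E'
from h import *
import sys
def look(tag,reg,f,yaw,off=.0373,top=None,lid=None):
    s,R=where(); p=s['position']
    cv2.imwrite(f"pics/scene{tag}.png",eyes.get_image("scene"))
    cv=[(T(p[0],p[1],p[2]+off,yaw,LIFT),(0,0,255))]
    draw("scene",f"pics/scene{tag}.png",f"pics/v{tag}.png",*reg,f,cv)
E
python3 - <<'E'
from v import *
plan([.5565,-.0455,.2147],-15)
look("8",(270,110,100,130),6,np.radians(-15))
E
```

```text
t 11.3 pos [ 0.482  -0.0243  0.2159] yyaw -15.04 F [-0.3964  0.1099 -2.6894] w 0.02 z [ 0.0015 -0.0003 -1.    ]
tool d [-0.0011  0.0775  0.0014] rows 1.5493809535835827
spin -0.043993256775532785
t 11.3 pos [ 0.482  -0.0243  0.2159] yyaw -15.04 F [-0.3964  0.1099 -2.6894] w 0.02 z [ 0.0015 -0.0003 -1.    ]
```

View pics/v8.png

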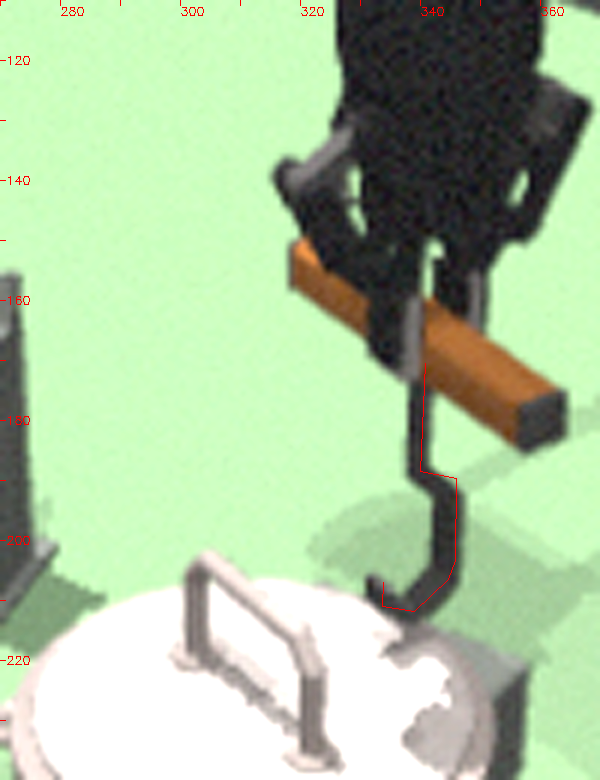

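>>> {"api": "servo_tool", "payload": {"increments": [{"slide": [0, 0.015, 0], "spin": 0}, {"slide": [0, 0.015, 0], "spin": 0}, {"slide": [0, 0.015, 0], "spin": 0}, {"slide": [0, 0.012, 0], "spin": 0}, {"slide": [0, 0, 0], "spin": 0}, {"slide": [0, 0, 0], "spin": 0}]}}

```text
clock: 11.95
position: [0.5362, -0.0385, 0.2147]
ee_rot: [-0.001, 0.793, 0.609, -0.001]
contact_force: [-0.3, 0.6, -3.6]
width: 0.0201
```

```bash
python3 - <<'E'
from v import *
plan([.5565,-.0455,.2147],-15)
look("9",(280,130,80,110),7,np.radians(-15))
E
```

```text
t 11.95 pos [ 0.5362 -0.0385  0.2147] yyaw -15.01 F [-0.2549  0.6113 -3.6024] w 0.0201 z [-0.0017  0.0005 -1.    ]
tool d [-0.0015  0.0214 -0.0001] rows 0.4278451764697021
spin -0.013572464617297442
t 11.95 pos [ 0.5362 -0.0385  0.2147] yyaw -15.01 F [-0.2549  0.6113 -3.6024] w 0.0201 z [-0.0017  0.0005 -1.    ]
```

View pics/v9.png

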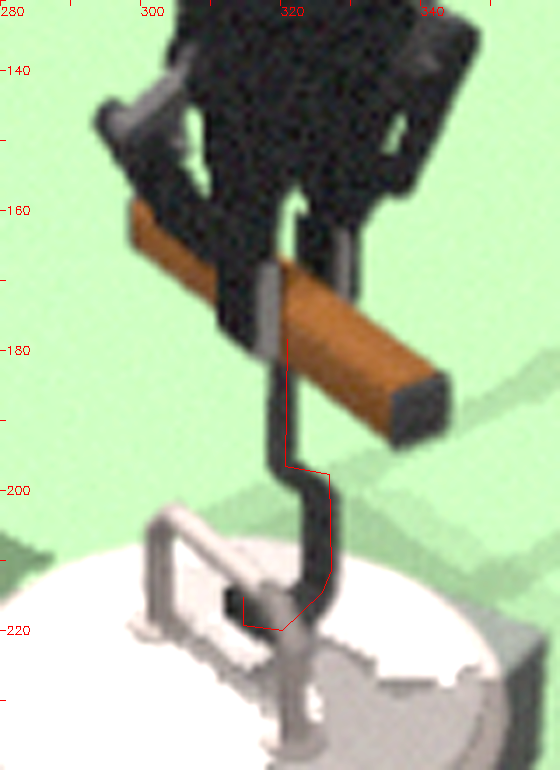

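>>> {"api": "servo_tool", "payload": {"increments": [{"slide": [0, 0.011, 0], "spin": 0}, {"slide": [0, 0.011, 0], "spin": 0}, {"slide": [0, 0, 0], "spin": 0}, {"slide": [0, 0, 0], "spin": 0}]}}

```text
clock: 12.4
position: [0.5577, -0.0443, 0.215]
ee_rot: [-0.0, 0.793, 0.609, -0.0]
contact_force: [-0.6, -0.0, -2.4]
width: 0.0203
```

```bash
python3 - <<'E'
from v import *
plan([.5565,-.0455,.2147],-15)
look("10",(280,130,80,110),7,np.radians(-15))
E
```

```text
t 12.4 pos [ 0.5577 -0.0443  0.215 ] yyaw -15.02 F [-0.5977 -0.0379 -2.4499] w 0.0203 z [-0.0006  0.0002 -1.    ]
tool d [-0.0014 -0.0008  0.0003] rows 0.02887449610591581
spin -0.015916468766656422
t 12.4 pos [ 0.5577 -0.0443  0.215 ] yyaw -15.02 F [-0.5977 -0.0379 -2.4499] w 0.0203 z [-0.0006  0.0002 -1.    ]
```

View pics/v10.png

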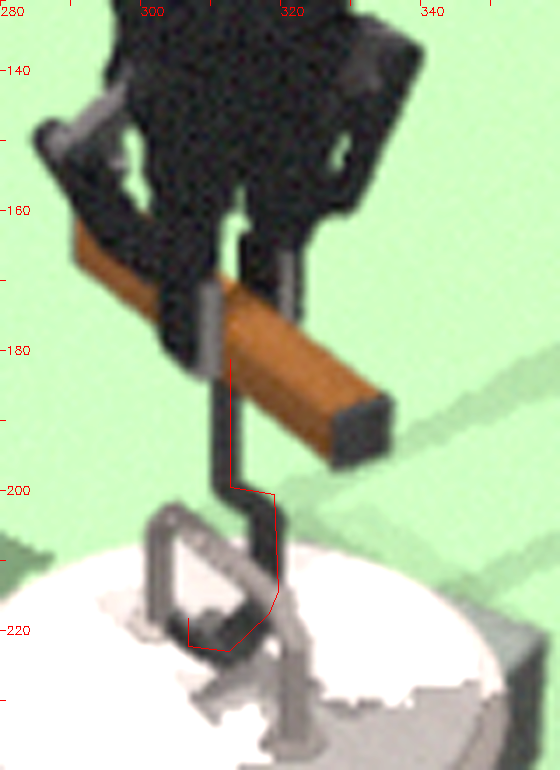

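>>> {"api": "servo_tool", "payload": {"increments": [{"slide": [0, 0, -0.01], "spin": 0}, {"slide": [0, 0, -0.008], "spin": 0}, {"slide": [0, 0, -0.006], "spin": 0}, {"slide": [0, 0, -0.003], "spin": 0}, {"slide": [0, 0, -0.003], "spin": 0}, {"slide": [0, 0, -0.002], "spin": 0}, {"slide": [0, 0, -0.002], "spin": 0}, {"slide": [0, 0, 0], "spin": 0}]}}

```text
clock: 13.25
position: [0.5573, -0.0442, 0.2488]
ee_rot: [-0.0, 0.793, 0.609, -0.0]
contact_force: [-0.3, -0.0, -7.0]
width: 0.0199
```

```bash
python3 - <<'E'
from v import *
look("11",(260,130,100,120),6,np.radians(-15))
E
```

```text
t 13.25 pos [ 0.5573 -0.0442  0.2488] yyaw -15.01 F [-0.292  -0.0095 -7.0383] w 0.0199 z [-0.0009  0.0003 -1.    ]
```

View pics/v11.png

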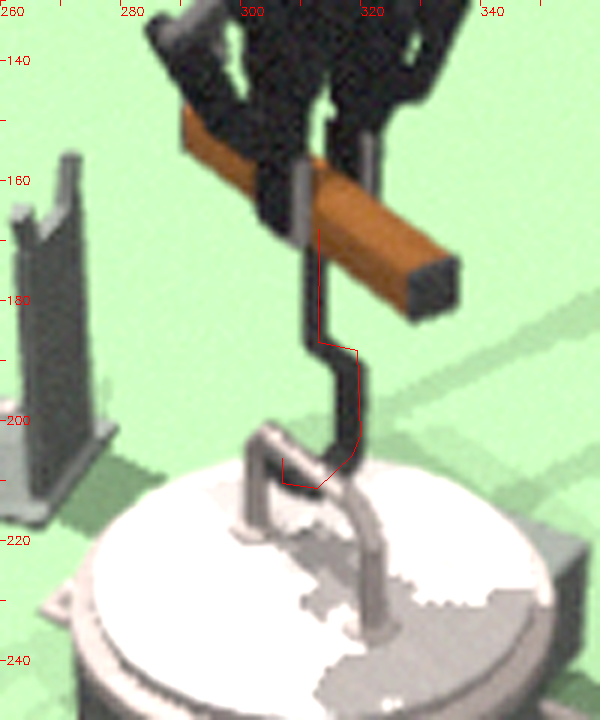

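>>> {"api": "servo_tool", "payload": {"increments": [{"slide": [0, 0, -0.004], "spin": 0}, {"slide": [0, 0, -0.006], "spin": 0}, {"slide": [0, 0, -0.006], "spin": 0}, {"slide": [0, 0, -0.004], "spin": 0}, {"slide": [0, 0, 0], "spin": 0}, {"slide": [0, 0, 0], "spin": 0}]}}

```text
clock: 13.9
position: [0.5576, -0.0443, 0.2694]
ee_rot: [0.0, 0.793, 0.609, 0.0]
contact_force: [0.9, 0.4, -7.6]
width: 0.0199
```

```bash
python3 - <<'E'
from v import *
s,R=where();z=s['position'][2]
look("12",(260,120,110,130),6,np.radians(-15))
E
```

```text
t 13.9 pos [ 0.5576 -0.0443  0.2694] yyaw -15.01 F [ 0.9038  0.3971 -7.6217] w 0.0199 z [ 0.0003  0.     -1.    ]
t 13.9 pos [ 0.5576 -0.0443  0.2694] yyaw -15.01 F [ 0.9038  0.3971 -7.6217] w 0.0199 z [ 0.0003  0.     -1.    ]
```

View pics/v12.png

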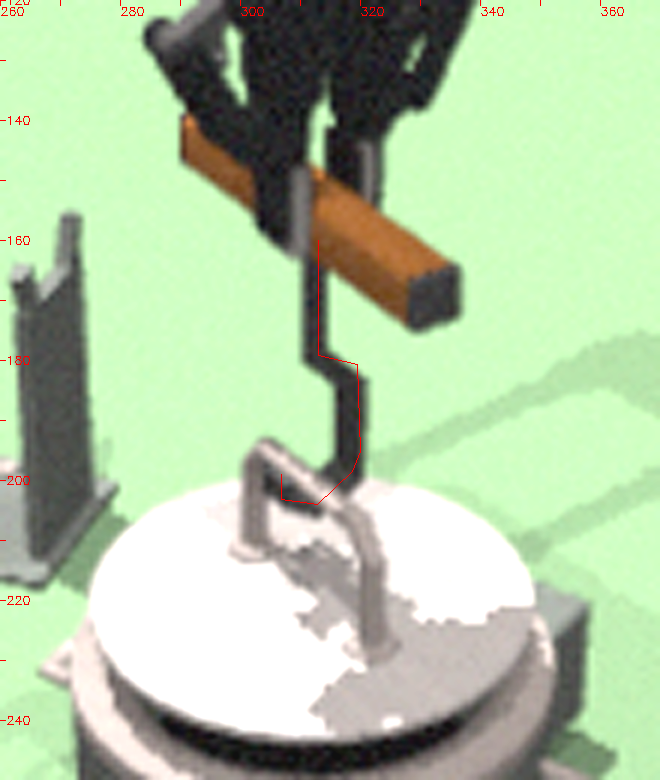

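>>> {"api": "servo_tool", "payload": {"increments": [{"slide": [0, 0, -0.003], "spin": 0}, {"slide": [0, 0, -0.007], "spin": 0}, {"slide": [0, 0, -0.01], "spin": 0}, {"slide": [0, 0, -0.012], "spin": 0}, {"slide": [0, 0, -0.01], "spin": 0}, {"slide": [0, 0, -0.006], "spin": 0}, {"slide": [0, 0, -0.002], "spin": 0}, {"slide": [0, 0, 0], "spin": 0}]}}

```text
clock: 14.75
position: [0.5576, -0.0442, 0.3195]
ee_rot: [0.0, 0.793, 0.609, 0.0]
contact_force: [-0.5, -0.1, -7.8]
width: 0.0199
```

```bash
python3 - <<'E'
from v import *
plan([.489,.347,.319],-15)
look("13",(240,80,130,150),5,np.radians(-15))
E
```

```text
t 14.75 pos [ 0.5576 -0.0442  0.3195] yyaw -15.01 F [-0.4702 -0.1387 -7.8337] w 0.0199 z [ 0.0005  0.     -1.    ]
tool d [ 0.3601 -0.1676  0.0005] rows 7.202708956104328
spin -0.007602389820512201
t 14.75 pos [ 0.5576 -0.0442  0.3195] yyaw -15.01 F [-0.4702 -0.1387 -7.8337] w 0.0199 z [ 0.0005  0.     -1.    ]
```

View pics/v13.png

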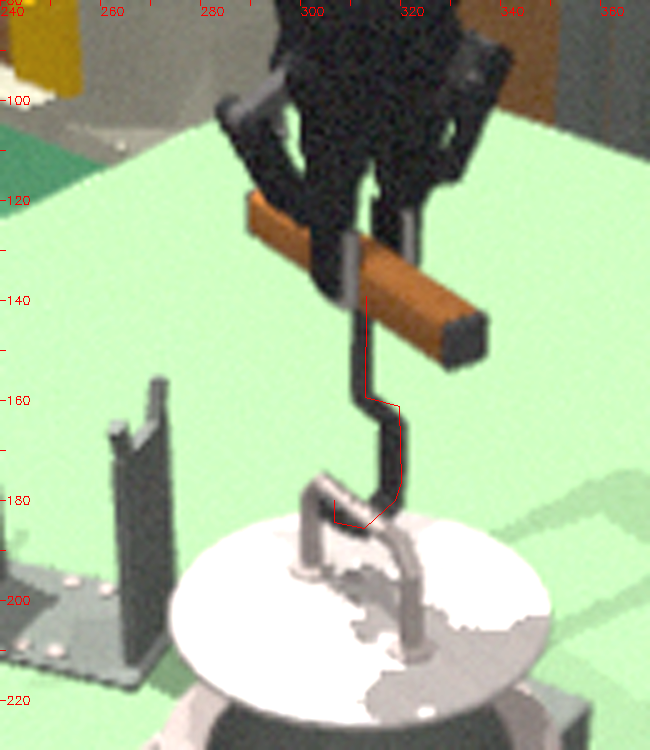

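>>> {"api": "servo_tool", "payload": {"increments": [{"slide": [0.002, -0.0009, 0], "spin": 0}, {"slide": [0.004, -0.0019, 0], "spin": 0}, {"slide": [0.006, -0.0028, 0], "spin": 0}, {"slide": [0.008, -0.0037, 0], "spin": 0}, {"slide": [0.01, -0.0047, 0], "spin": 0}, {"slide": [0.012, -0.0056, 0], "spin": 0}, {"slide": [0.014, -0.0065, 0], "spin": 0}, {"slide": [0.016, -0.0074, 0], "spin": 0}]}}

```text
clock: 15.6
position: [0.5435, 0.0354, 0.3192]
ee_rot: [-0.0, 0.793, 0.609, 0.0]
contact_force: [-0.5, -0.2, -7.2]
width: 0.0198
```

>>> {"api": "servo_tool", "payload": {"increments": [{"slide": [0.018, -0.0084, 0], "spin": 0}, {"slide": [0.018, -0.0084, 0], "spin": 0}, {"slide": [0.018, -0.0084, 0], "spin": 0}, {"slide": [0.018, -0.0084, 0], "spin": 0}, {"slide": [0.018, -0.0084, 0], "spin": 0}, {"slide": [0.018, -0.0084, 0], "spin": 0}, {"slide": [0.018, -0.0084, 0], "spin": 0}, {"slide": [0.018, -0.0084, 0], "spin": 0}]}}

```text
clock: 16.4
position: [0.5154, 0.1924, 0.3194]
ee_rot: [-0.0, 0.793, 0.609, 0.0]
contact_force: [0.1, -0.7, -6.8]
width: 0.02
```

>>> {"api": "servo_tool", "payload": {"increments": [{"slide": [0.018, -0.0084, 0], "spin": 0}, {"slide": [0.018, -0.0084, 0], "spin": 0}, {"slide": [0.018, -0.0084, 0], "spin": 0}, {"slide": [0.018, -0.0084, 0], "spin": 0}, {"slide": [0.016, -0.0074, 0], "spin": 0}, {"slide": [0.014, -0.0065, 0], "spin": 0}, {"slide": [0.012, -0.0056, 0], "spin": 0}, {"slide": [0.01, -0.0047, 0], "spin": 0}]}}

```text
clock: 17.2
position: [0.492, 0.3264, 0.3192]
ee_rot: [-0.0, 0.793, 0.609, 0.0]
contact_force: [-0.1, -0.4, -7.0]
width: 0.0201
```

>>> {"api": "servo_tool", "payload": {"increments": [{"slide": [0.008, -0.0037, 0], "spin": 0}, {"slide": [0.006, -0.0028, 0], "spin": 0}, {"slide": [0.004, -0.0019, 0], "spin": 0}, {"slide": [0.002, -0.0009, 0], "spin": 0}, {"slide": [0, 0, 0], "spin": 0}, {"slide": [0, 0, 0], "spin": 0}, {"slide": [0, 0, 0], "spin": 0}, {"slide": [0, 0, 0], "spin": 0}]}}

```text
clock: 18.0
position: [0.4888, 0.3466, 0.3193]
ee_rot: [0.0, 0.794, 0.609, 0.0]
contact_force: [-0.1, -1.5, -7.8]
width: 0.0198
```

```bash
python3 - <<'E'
from v import *
s,R=where();p=s['position']
plan([.489,.347,.319],-15)
for n in ("scene","top"): cv2.imwrite(f"pics/{n}14.png",eyes.get_image(n))
ctr=p.copy(); yaw=np.radians(-15)
z0=p[2]+.0373-.119-.068
cv=[(T(p[0],p[1],z0,yaw,circ(.088,.016)),(0,200,0)),(T(p[0],p[1],p[2]+.0373,yaw,LIFT),(0,0,255))]
draw("scene","pics/scene14.png","pics/v14.png",380,140,180,250,3,cv)
draw("top","pics/top14.png","pics/w14.png",100,230,150,150,4,cv)
E
```

```text
t 18.0 pos [0.4888 0.3466 0.3193] yyaw -15.04 F [-0.1083 -1.492  -7.7977] w 0.0198 z [ 0.0002  0.     -1.    ]
t 18.0 pos [0.4888 0.3466 0.3193] yyaw -15.04 F [-0.1083 -1.492  -7.7977] w 0.0198 z [ 0.0002  0.     -1.    ]
tool d [0.0004 0.     0.0003] rows 0.008259991697809652
spin -0.03519874350029539
```

View pics/v14.png

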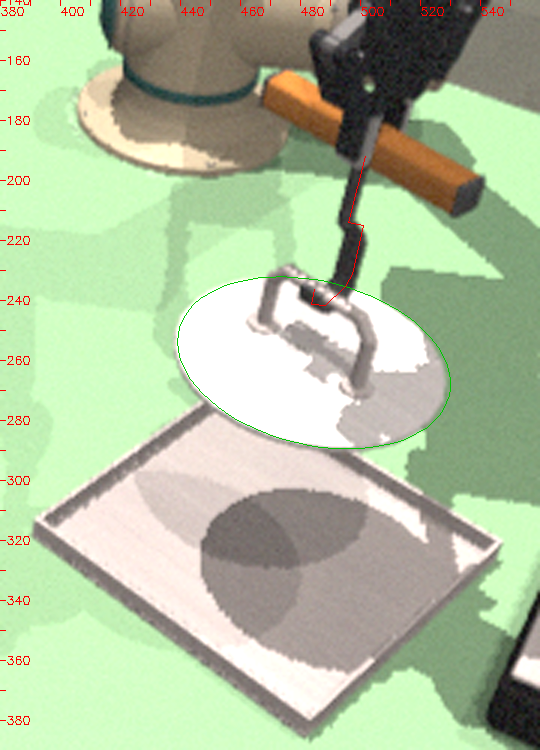

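View pics/w14.png

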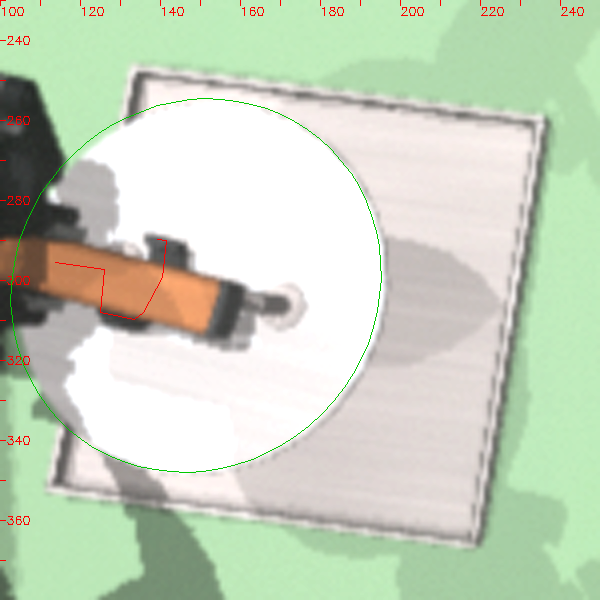

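>>> {"api": "servo_tool", "payload": {"increments": [{"slide": [0, 0, 0.005], "spin": 0}, {"slide": [0, 0, 0.012], "spin": 0}, {"slide": [0, 0, 0.019], "spin": 0}, {"slide": [0, 0, 0.025], "spin": 0}, {"slide": [0, 0, 0.025], "spin": 0}, {"slide": [0, 0, 0.02], "spin": 0}, {"slide": [0, 0, 0.016], "spin": 0}, {"slide": [0, 0, 0.012], "spin": 0}]}}

```text
clock: 18.9
position: [0.4877, 0.3464, 0.1828]
ee_rot: [-0.0, 0.793, 0.609, -0.001]
contact_force: [0.1, 0.1, -6.6]
width: 0.0198
```

>>> {"api": "servo_tool", "payload": {"increments": [{"slide": [0, 0, 0.008], "spin": 0}, {"slide": [0, 0, 0.006], "spin": 0}, {"slide": [0, 0, 0.004], "spin": 0}, {"slide": [0, 0, 0.002], "spin": 0}, {"slide": [0, 0, 0], "spin": 0}, {"slide": [0, 0, 0], "spin": 0}]}}

```text
clock: 19.5
position: [0.4891, 0.3471, 0.1658]
ee_rot: [0.0, 0.793, 0.609, 0.001]
contact_force: [-0.4, 0.4, -7.7]
width: 0.0203
```

```bash
python3 - <<'E'
from v import *
s,R=where();p=s['position']
for n in ("scene","top"): cv2.imwrite(f"pics/{n}15.png",eyes.get_image(n))
ctr=p.copy(); yaw=np.radians(-15)
z0=p[2]+.0373-.119-.068
print("lid z",z0)
cv=[(T(p[0],p[1],z0,yaw,circ(.088,.016)),(0,200,0)),(T(p[0],p[1],p[2]+.0373,yaw,LIFT),(0,0,255))]
draw("scene","pics/scene15.png","pics/v15.png",380,190,180,200,3,cv)
draw("top","pics/top15.png","pics/w15.png",100,230,150,150,4,cv)
E
```

```text
t 19.5 pos [0.4891 0.3471 0.1658] yyaw -15.01 F [-0.4372  0.4138 -7.7311] w 0.0203 z [ 0.001   0.0006 -1.    ]
lid z 0.01607594923892755
```

View pics/v15.png

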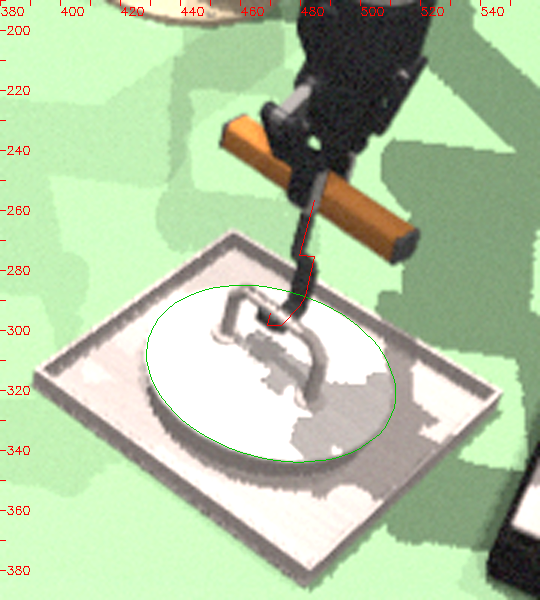

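View pics/w15.png

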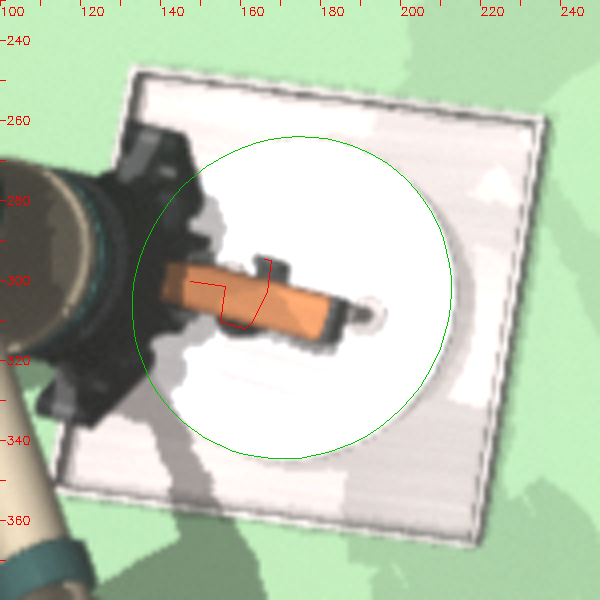

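>>> {"api": "servo_tool", "payload": {"increments": [{"slide": [0, 0, 0.003], "spin": 0}, {"slide": [0, 0, 0.003], "spin": 0}, {"slide": [0, 0, 0.002], "spin": 0}, {"slide": [0, 0, 0.0015], "spin": 0}, {"slide": [0, 0, 0.0015], "spin": 0}, {"slide": [0, 0, 0.0015], "spin": 0}, {"slide": [0, 0, 0], "spin": 0}]}}

```text
clock: 20.3
position: [0.4892, 0.3472, 0.1534]
ee_rot: [0.0, 0.793, 0.609, 0.001]
contact_force: [0.8, 0.1, -4.1]
width: 0.0198
```

>>> {"api": "servo_tool", "payload": {"increments": [{"slide": [0, 0, 0.0015], "spin": 0}, {"slide": [0, 0, 0.0015], "spin": 0}, {"slide": [0, 0, 0.002], "spin": 0}, {"slide": [0, 0, 0], "spin": 0}]}}

```text
clock: 20.7
position: [0.4886, 0.3468, 0.1475]
ee_rot: [-0.0, 0.793, 0.609, -0.0]
contact_force: [0.2, 1.1, -3.1]
width: 0.02
```

>>> {"api": "servo_tool", "payload": {"increments": [{"slide": [0, 0, 0.006], "spin": 0}, {"slide": [0, 0, 0.006], "spin": 0}, {"slide": [0, 0, 0.006], "spin": 0}, {"slide": [0, 0, 0.005], "spin": 0}, {"slide": [0, 0, 0], "spin": 0}, {"slide": [0, 0, 0], "spin": 0}]}}

```text
clock: 21.3
position: [0.4887, 0.3469, 0.1245]
ee_rot: [-0.0, 0.793, 0.609, -0.0]
contact_force: [0.1, 0.3, -2.1]
width: 0.0199
```

```bash
python3 - <<'E'
from v import *
look("16",(420,210,110,150),5,np.radians(-15))
E
```

```text
t 21.3 pos [0.4887 0.3469 0.1245] yyaw -15.01 F [ 0.0947  0.3253 -2.1024] w 0.0199 z [-0.0003 -0.0001 -1.    ]
```

View pics/v16.png

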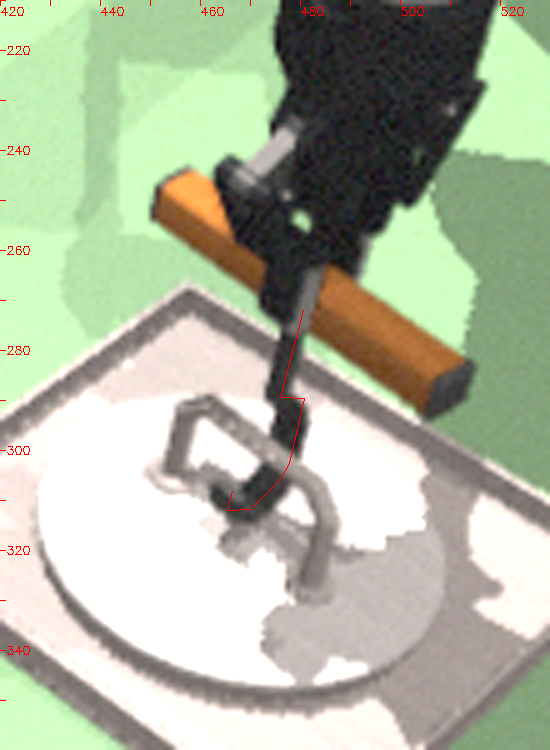

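>>> {"api": "servo_tool", "payload": {"increments": [{"slide": [0, -0.006, 0], "spin": 0}, {"slide": [0, -0.01, 0], "spin": 0}, {"slide": [0, -0.012, 0], "spin": 0}, {"slide": [0, 0, 0], "spin": 0}]}}

```text
clock: 21.75
position: [0.459, 0.3545, 0.1248]
ee_rot: [-0.001, 0.793, 0.609, -0.001]
contact_force: [-0.4, 0.5, -3.1]
width: 0.0199
```

>>> {"api": "servo_tool", "payload": {"increments": [{"slide": [0, -0.014, 0], "spin": 0}, {"slide": [0, -0.016, 0], "spin": 0}, {"slide": [0, -0.016, 0], "spin": 0}, {"slide": [0, 0, 0], "spin": 0}]}}

```text
clock: 22.15
position: [0.4139, 0.3664, 0.1247]
ee_rot: [-0.001, 0.793, 0.609, -0.001]
contact_force: [0.6, 0.5, -2.7]
width: 0.0197
```

```bash
python3 - <<'E'
from v import *
look("17",(420,190,110,170),4,np.radians(-15))
E
```

```text
t 22.15 pos [0.4139 0.3664 0.1247] yyaw -14.9 F [ 0.6436  0.4562 -2.7066] w 0.0197 z [-0.0024 -0.0004 -1.    ]
```

View pics/v17.png

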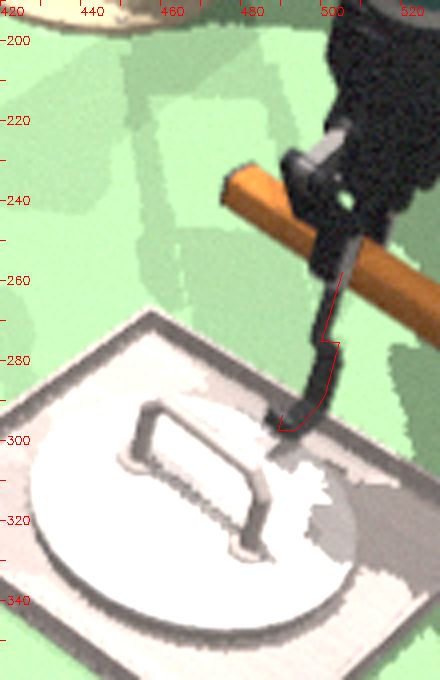

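>>> {"api": "servo_tool", "payload": {"increments": [{"slide": [0, -0.005, -0.02], "spin": 0}, {"slide": [0, 0, -0.04], "spin": 0}, {"slide": [0, 0, -0.045], "spin": 0}, {"slide": [0, 0, -0.045], "spin": 0}, {"slide": [0, 0, -0.04], "spin": 0}, {"slide": [0, 0, 0], "spin": -8.5}, {"slide": [0, 0, 0], "spin": -8.5}, {"slide": [0, 0, 0], "spin": -8.5}]}}

```text
clock: 23.0
position: [0.413, 0.3673, 0.3152]
ee_rot: [0.0, 0.637, 0.771, 0.001]
contact_force: [-0.7, 0.6, -3.4]
width: 0.02
```

>>> {"api": "servo_tool", "payload": {"increments": [{"slide": [0, 0, 0], "spin": -8.4}, {"slide": [0, 0, 0], "spin": 0}, {"slide": [0, 0, 0], "spin": 0}]}}

```text
clock: 23.3
position: [0.4127, 0.3673, 0.3147]
ee_rot: [0.0, 0.583, 0.813, 0.0]
contact_force: [0.3, 0.3, -2.4]
width: 0.02
```

```bash
python3 - <<'E'
from v import *
plan([.474,-.333,.313],18.93)
E
```

```text
t 23.3 pos [0.4127 0.3673 0.3147] yyaw 18.7 F [ 0.3045  0.322  -2.3929] w 0.02 z [ 0.0004 -0.     -1.    ]
tool d [-0.683  -0.1665  0.0017] rows 13.660025001520477
spin -0.2256751537364039
```

>>> {"api": "servo_tool", "payload": {"increments": [{"slide": [-0.02, -0.0049, 0], "spin": -0.23}, {"slide": [-0.03, -0.0073, 0], "spin": 0}, {"slide": [-0.04, -0.0098, 0], "spin": 0}, {"slide": [-0.04, -0.0098, 0], "spin": 0}, {"slide": [-0.04, -0.0098, 0], "spin": 0}, {"slide": [-0.04, -0.0098, 0], "spin": 0}, {"slide": [-0.04, -0.0098, 0], "spin": 0}, {"slide": [-0.04, -0.0098, 0], "spin": 0}]}}

```text
clock: 24.1
position: [0.4403, 0.0685, 0.315]
ee_rot: [0.0, 0.581, 0.814, 0.0]
contact_force: [0.5, -0.5, -2.1]
width: 0.0201
```

>>> {"api": "servo_tool", "payload": {"increments": [{"slide": [-0.04, -0.0098, 0], "spin": 0}, {"slide": [-0.04, -0.0098, 0], "spin": 0}, {"slide": [-0.04, -0.0098, 0], "spin": 0}, {"slide": [-0.04, -0.0098, 0], "spin": 0}, {"slide": [-0.04, -0.0098, 0], "spin": 0}, {"slide": [-0.04, -0.0098, 0], "spin": 0}, {"slide": [-0.04, -0.0098, 0], "spin": 0}, {"slide": [-0.04, -0.0098, 0], "spin": 0}]}}

```text
clock: 24.9
position: [0.4709, -0.2598, 0.3148]
ee_rot: [0.0, 0.581, 0.814, 0.0]
contact_force: [1.2, 0.6, -3.2]
width: 0.0199
```

>>> {"api": "servo_tool", "payload": {"increments": [{"slide": [-0.03, -0.0073, 0], "spin": 0}, {"slide": [-0.02, -0.0049, 0], "spin": 0}, {"slide": [-0.015, -0.0037, 0], "spin": 0}, {"slide": [-0.008, -0.0018, 0], "spin": 0}, {"slide": [0, 0, 0], "spin": 0}, {"slide": [0, 0, 0], "spin": 0}, {"slide": [0, 0, 0], "spin": 0}]}}

```text
clock: 25.6
position: [0.4782, -0.3314, 0.3151]
ee_rot: [0.0, 0.579, 0.815, 0.0]
contact_force: [-0.6, 0.9, -2.5]
width: 0.0201
```

```bash
python3 - <<'E'
from v import *
plan([.474,-.333,.313],18.93)
look("18",(195,20,110,190),4,np.radians(18.93))
cv2.imwrite("pics/top18.png",eyes.get_image("top"))
E
```

```text
t 25.6 pos [ 0.4782 -0.3314  0.3151] yyaw 19.19 F [-0.6119  0.9254 -2.5493] w 0.0201 z [ 0.0004  0.0005 -1.    ]
tool d [-0.0002 -0.0045  0.0021] rows 0.09055200869091645
spin 0.2554998346734294
t 25.6 pos [ 0.4782 -0.3314  0.3151] yyaw 19.19 F [-0.6119  0.9254 -2.5493] w 0.0201 z [ 0.0004  0.0005 -1.    ]
```

View pics/v18.png

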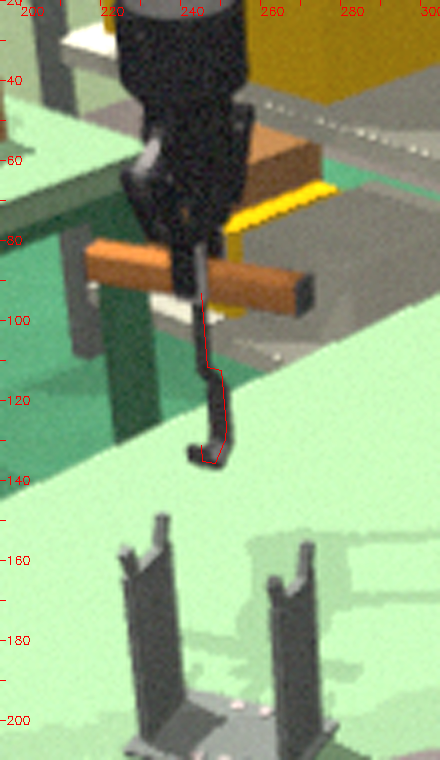

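View pics/top18.png

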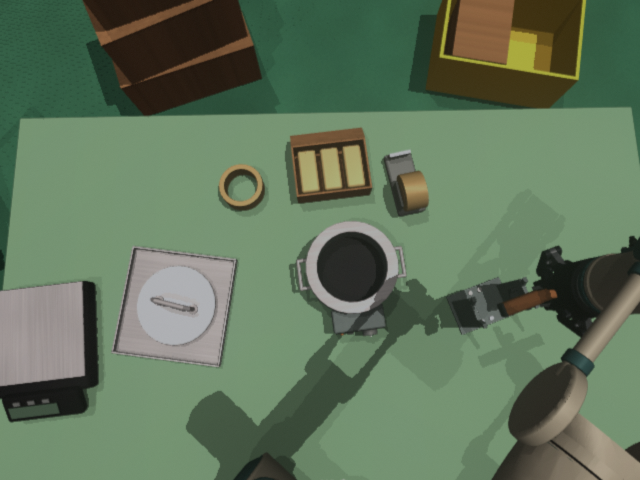

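>>> {"api": "servo_tool", "payload": {"increments": [{"slide": [0, -0.0045, 0.02], "spin": 0.26}, {"slide": [0, 0, 0.035], "spin": 0}, {"slide": [0, 0, 0.04], "spin": 0}, {"slide": [0, 0, 0.03], "spin": 0}, {"slide": [0, 0, 0.02], "spin": 0}, {"slide": [0, 0, 0.015], "spin": 0}, {"slide": [0, 0, 0], "spin": 0}, {"slide": [0, 0, 0], "spin": 0}]}}

```text
clock: 26.5
position: [0.4742, -0.3339, 0.1552]
ee_rot: [0.0, 0.582, 0.814, 0.0]
contact_force: [-0.5, 1.0, -1.4]
width: 0.0197
```

```bash
python3 - <<'E'
from v import *
plan([.474,-.333,.1135],18.93)
look("19",(205,80,95,135),5,np.radians(18.93))
E
```

```text
t 26.5 pos [ 0.4742 -0.3339  0.1552] yyaw 18.89 F [-0.4708  0.9892 -1.3585] w 0.0197 z [ 0.0004 -0.0002 -1.    ]
tool d [0.001  0.0001 0.0417] rows 0.8336329966492163
spin -0.044540558710544076
t 26.5 pos [ 0.4742 -0.3339  0.1552] yyaw 18.89 F [-0.4708  0.9892 -1.3585] w 0.0197 z [ 0.0004 -0.0002 -1.    ]
```

View pics/v19.png

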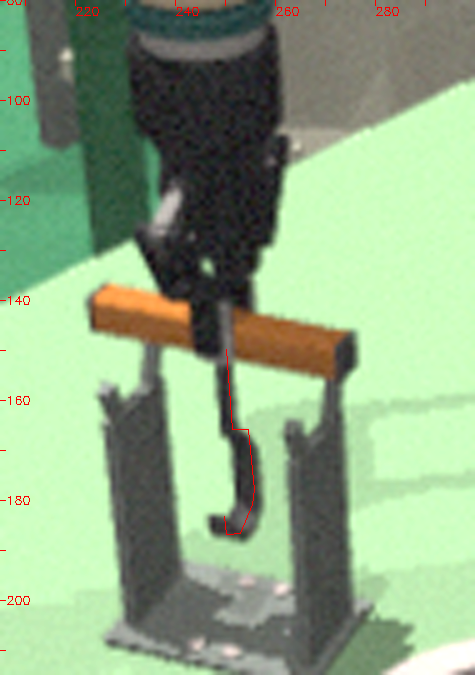

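Aligned over both notches. Lowering, with smaller steps near the seat.

>>> {"api": "servo_tool", "payload": {"increments": [{"slide": [0, 0, 0.012], "spin": 0}, {"slide": [0, 0, 0.012], "spin": 0}, {"slide": [0, 0, 0.008], "spin": 0}, {"slide": [0, 0, 0.005], "spin": 0}, {"slide": [0, 0, 0.003], "spin": 0}, {"slide": [0, 0, 0.0015], "spin": 0}, {"slide": [0, 0, 0], "spin": 0}, {"slide": [0, 0, 0], "spin": 0}]}}

```text
clock: 27.35
position: [0.4742, -0.3343, 0.1135]
ee_rot: [0.0, 0.582, 0.813, 0.0]
contact_force: [-0.1, -0.0, -3.4]
width: 0.0197
```

>>> {"api": "servo_tool", "payload": {"increments": [{"slide": [0, 0, 0.0006], "spin": 0}, {"slide": [0, 0, 0.0006], "spin": 0}, {"slide": [0, 0, 0], "spin": 0}]}}

```text
clock: 27.65
position: [0.4742, -0.3344, 0.1127]
ee_rot: [0.001, 0.582, 0.813, -0.0]
contact_force: [-0.6, 0.6, 2.7]
width: 0.0201
```

Seated: the force has changed from −3 to +3 N. Opening.

>>> {"api": "servo_tool", "payload": {"increments": [{"slide": [0, 0, 0], "spin": 0}, {"slide": [0, 0, 0], "spin": 0}, {"slide": [0, 0, 0], "spin": 0}, {"slide": [0, 0, 0], "spin": 0}, {"slide": [0, 0, 0], "spin": 0}, {"slide": [0, 0, 0], "spin": 0}], "hand": 0.7}}

```text
clock: 28.25
position: [0.4739, -0.3342, 0.112]
ee_rot: [0.0, 0.582, 0.813, 0.0]
contact_force: [0.3, 0.1, -0.8]
width: 0.0599
```

```bash
python3 - <<'E'
from v import *
look("20",(205,80,95,135),5,np.radians(18.93))
E
```

```text
t 28.25 pos [ 0.4739 -0.3342  0.112 ] yyaw 18.86 F [ 0.2987  0.064  -0.8221] w 0.0599 z [ 0.0001  0.0001 -1.    ]
```

View pics/v20.png

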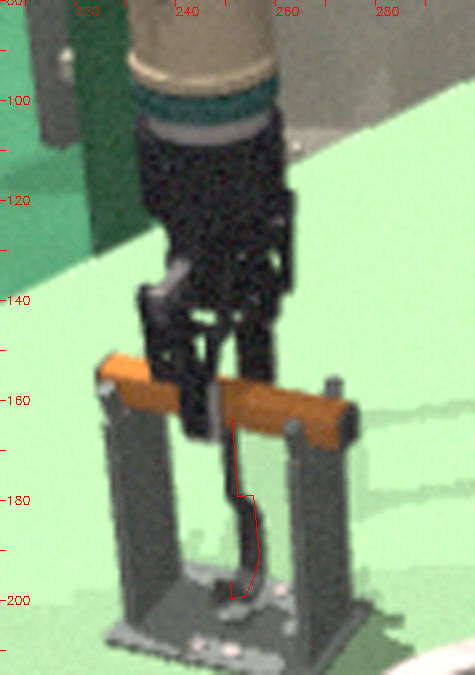

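Lifter rests in both notches and the fingers are free. Retracting straight up.

>>> {"api": "servo_tool", "payload": {"increments": [{"slide": [0, 0, -0.01], "spin": 0}, {"slide": [0, 0, -0.02], "spin": 0}, {"slide": [0, 0, -0.03], "spin": 0}, {"slide": [0, 0, -0.04], "spin": 0}, {"slide": [0, 0, -0.04], "spin": 0}, {"slide": [0, 0, -0.04], "spin": 0}, {"slide": [0, 0, -0.02], "spin": 0}, {"slide": [0, 0, 0], "spin": 0}]}}

```text
clock: 29.1
position: [0.4753, -0.3353, 0.3167]
ee_rot: [0.004, 0.582, 0.813, -0.0]
contact_force: [-0.5, 0.5, 0.1]
width: 0.0598
```

>>> {"api": "servo_tool", "payload": {"increments": [{"slide": [0.03, -0.03, 0], "spin": 0}, {"slide": [0.03, -0.04, 0], "spin": 0}, {"slide": [0.03, -0.04, 0], "spin": 0}, {"slide": [0.02, -0.03, 0], "spin": 0}, {"slide": [0, 0, 0], "spin": 0}, {"slide": [0, 0, 0], "spin": 0}, {"slide": [0, 0, 0], "spin": 0}]}}

```text
clock: 29.8
position: [0.3065, -0.2756, 0.3115]
ee_rot: [-0.0, 0.582, 0.813, 0.0]
contact_force: [-0.7, 1.1, -0.1]
width: 0.0598
```

```bash
python3 - <<'E'
from v import *
where()
for n in ("scene","top"): cv2.imwrite(f"pics/{n}21.png",eyes.get_image(n))
x,y,yaw=.4742,-.3332,.331
G=(0,200,0)
crop("pics/scene21.png","pics/v21.png",215,140,75,80,9)
crop("pics/top21.png","pics/w21.png",440,265,110,75,7)
d=cv2.absdiff(cv2.imread("pics/scene21.png"),cv2.imread("pics/scene0.png"))[140:215,220:285]; print("stand diff",d.mean())
X,Y=.489,.346
draw("top","pics/top21.png","pics/w22.png",105,235,140,140,5,[(T(.4885,.346,.004,0,circ(.088,.016)),G)])
E
```

```text
t 29.8 pos [ 0.3065 -0.2756  0.3115] yyaw 18.87 F [-0.7078  1.1001 -0.1416] w 0.0598 z [ 0.0002  0.0006 -1.    ]
stand diff 5.612786324786325
```

View pics/v21.png

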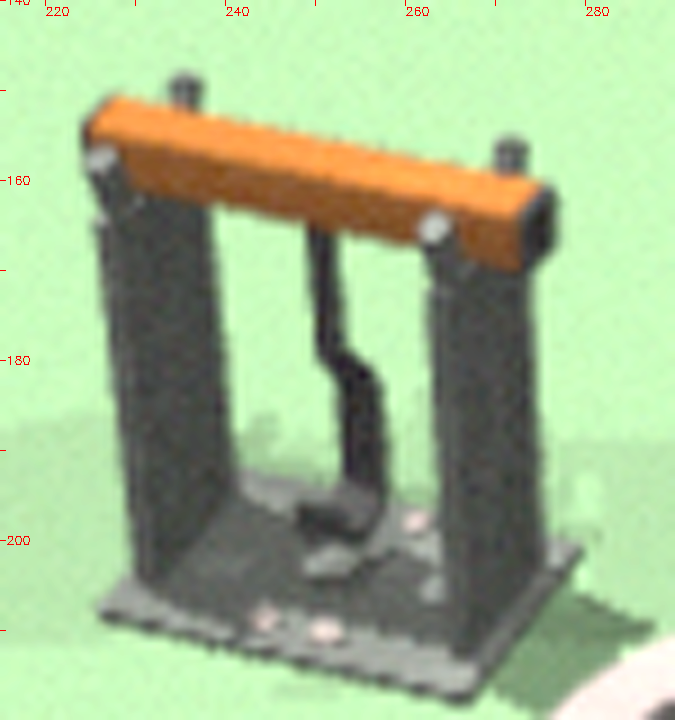

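View pics/w21.png

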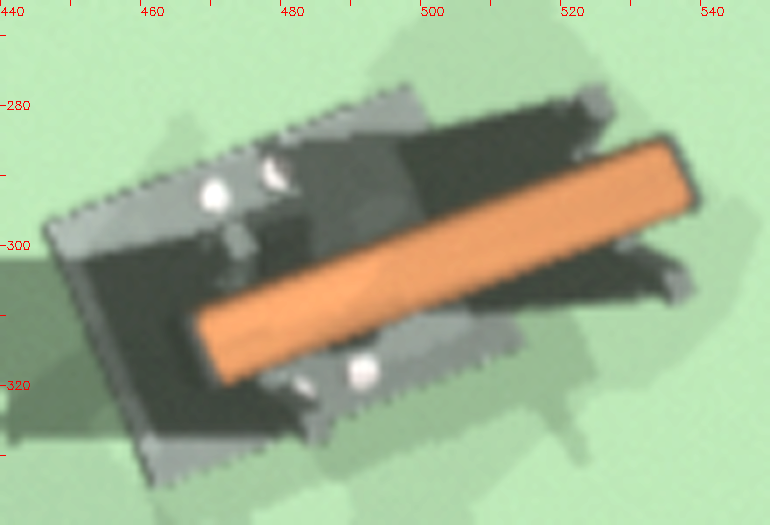

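View pics/w22.png

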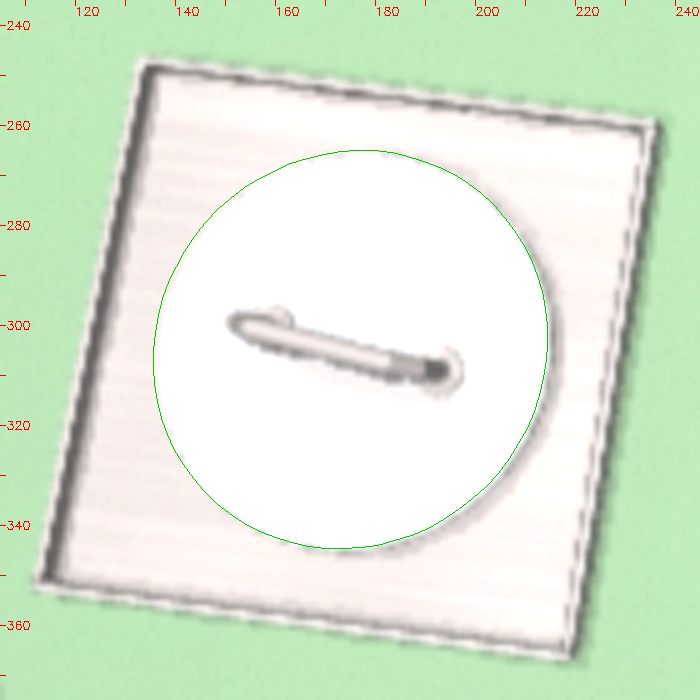

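View pics/scene21.png

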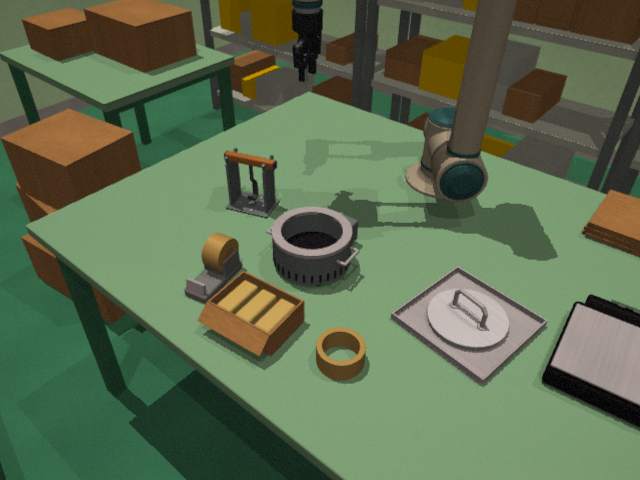

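The lifter sits in both notches, within about 1 px of where it started. The lid lies centred and flat in the tray, the bystanders haven't moved, and the arm is clear of everything. Handing in.

```bash
python3 -c "
from rig import manip
print(manip.sign_off())"
```

```text
the job is handed in; nothing more can be done
None
```

The lid is off the glue pot and lying flat in the drip tray, the lifter is back in its stand, and I handed the job in at about 30 s. No verdict was reported.

**What I did:** I took the lifter from its stand and hooked it under the middle of the loop handle. The lid came up level and I carried it slowly to the tray. I set it down gently, unhooked it, and put the lifter back with its handle in both notches.

**Last checks (camera views):**
- **Lid:** it is flat and fits my predicted outline within about 1 px. I estimate it is within a few mm of the tray's centre, against the 35 mm allowed.
- **Lifter:** the handle is within about 1 px of its starting place in both views.
- **Everything else:** the pot, carton, dispenser and tape roll look unmoved, and the arm stands clear.
- **Forces:** the force on the tool during the job stayed under about 8 N in every reading, and I saw no arm or gripper contact with the lid or pot.

**What disagreed:**
- **Camera views:** the two views differed by 3–5 mm on the stand and tray, so I used averages.
- **First grip:** it sat too high on the handle, so I re-gripped twice, 18 mm lower in all, before lifting.
- **Finger opening:** it read about 20 mm on the 22 mm handle throughout, but nothing slipped.

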